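# Sort the sawn antler stock and re-pair the split handle

## Robot

A 6-joint arm with a two-finger parallel gripper is mounted at the origin on the work surface. World frame = base frame: x ahead of the robot, y to its left, z up, the work surface at z = 0. Lengths are in m, angles in degrees, forces in N, time in s.
With the tool pointing down it reaches from about 0.3 to 0.825 m from the base axis. Payload 5.4 kg.
Tool frame: the origin (TCP) lies midway between the tips of the shut fingers; the grasp point (between the pads) lies 19 mm behind it; z points along the fingers, y is the direction in which the jaws open and shut (so a half turn about z gives the same grasp; the last joint's range is limited). The gripper opens to 92 mm and grips with 3 to 60 N. Pads are 20 mm wide; open, the fingers measure 128 mm over their backs; the gripper's body (75 mm by 189 mm) begins 69 mm behind the grasp point.
Start: joints at [-77.126, 9.076, 91.501, -0, 79.423, -12.038], TCP at [0.242, -0.521, 0.215] pointing down, gripper open.
Joint ranges: [-166.64, 166.64], [-54.1, 131.32], [10.49, 154.53], [-73.88, 253.88], [9.74, 151.15], [-171.62, 171.62]. Speed limits (degrees/s): [147.25, 147.25, 180, 180, 180, 180].

## Interface

Orientations are given as a 3x3 rotation matrix whose columns are the frame's x, y, z axes.
In Python, from rig import ctrl, cams gives the robot as it stands.
- The arm moves only by the shell command python3 -m jog 'ROWS' [FORCE]. ROWS is JSON, a list of rows, each an object of numbers: "dx", "dy", "dz": the shift along the world's x, y, z normalised to -1 to 1, where 1 is 150 mm; "rx", "ry", "rz": the turn, a rotation vector about the world's x, y, z normalised to -1 to 1, where 1 is 45 degrees; "grip": the closure, from 0 (fully open) to 1 (shut). In form: [{"dx": .., "dy": .., "dz": .., "rx": .., "ry": .., "rz": .., "grip": ..}, ...]. A call has 1 to 20 rows; each row is the pose to reach, as a shift and turn from the pose commanded when the call began; what a row does not reach only later rows make up. A row lasts 1/12 s, in which the tool goes at most 41.7 mm and 7.16 degrees, less where a joint would pass 70% of its speed; a pose out of reach is approached as far as the arm can. A call with a number of a shift or a turn outside -1 to 1 is refused whole. A call with a gripper value outside its range is refused whole. The fingers move at their own pace and stop on an object; FORCE is the grip in N (left out, the last holds). Time passes only in rows, so rows that repeat a pose let the fingers close. It gives the time, the measured TCP pose, the force and the opening at its end, in the units of the state.
- ctrl.get_state(): the state, without advancing time (a new reading comes with each control period).
- cams.camera(name): name is "scene" or "top"; returns a dict with "img" (480x640x3 uint8, blue, green, red), "mtx" (3x3 intrinsics, pixels), "k1" (the pictures are not rectified: a ray, as slopes to the right and down, at radius r is drawn at 1 + k1 r^2 times it, then the intrinsics apply), "R" (3x3) and "t" (3): a world point X has camera coordinates R X + t. Camera axes: x right, y down, z forward; pixel columns grow to the right and rows downward; lengths in m; the calibration is good to about 2 mm. A picture is of the moment at which its call begins. There is no depth.
- ctrl.close_job(): hands the job in, once; it reports no verdict.
Trained networks look in the newest picture that a camera, given by its name, has taken for a name from the list of things; names that differ only in an ending like _2 or _b are one class to them, and where a whole thing is asked for, a point or a joint stands for the part that bears it (a point fixed in the world has none). Each returns a list of dicts, best first, with "p" (0 to 1); they miss things now and then, are a little off and sometimes report something else, mostly with a low value. They report only what shows in the picture. A call takes as long as a camera call.
- cams.regions_of(camera, query): "mask" (480x640 bool, what is visible of it) and "rect" ([left, top, right, bottom] in pixels, round what is visible of it).
The state is a dict: "time": time; "qpos": joint angles; "joint_vel": joint speeds; "tau": joint torques, N m; "position": TCP position; "ee_rot": TCP orientation; "force": force on the tool from outside, world axes, zero at the start; "moment": the same for the moment, N m; "finger_gap": finger opening in m.
Only numpy, scipy, OpenCV 4.12 (cv2) and the standard library are available. Lean on these libraries where they do the work, as an engineer would, in place of code of your own. Each camera call takes 0.05 s, during which the arm holds its last target.

## Task

Sort the four loose pieces of antler on the bench: lay the burr flat in the tray that already holds burrs, lay the tine in the tray with the tine, and stand the roll on end in the tray with the rolls, each down on the tray's floor. Lay the split handle half, sawn face down, on the clamped half it was sawn from, the one of the two with the same length and outline, wide end over wide end and edges lined up. Let go of everything and leave it at rest.

Things in the scene. Friction and masses are not known exactly. Their poses are not given: they have to be found in the camera images.
- burr: Loose antler burr (coronet slice): a flat round disc 52 mm in diameter and 14 mm thick, beaded brown rim, pale sawn top, lying flat on the bench. About 50 g. Origin: centre of its underside; z up.
- tine: Loose antler tine: a curved prong lying flat, 100 mm long, 20 mm thick at its sawn butt, tapering to a pale tip 6 mm thick. About 35 g. Origin: at bench level near its middle, where it is 15 mm thick and its centre line passes at y = -3 mm; x runs along it from butt (-50 mm) to tip (+50 mm), both ends bend to y = +7 mm; z up.
- roll: Loose antler roll: a sawn length of beam standing on end, a brown furrowed cylinder 34 mm in diameter and 60 mm tall with a pale sawn top. About 80 g. Origin: centre of its lower end; z up.
- half: Loose handle half: half of an antler section split lengthwise, lying sawn face down, rounded brown bark up. 90 mm long, 36 mm wide at one end, 28 mm at the other, 17.5 mm high, sides upright for the lowest 9 mm. About 70 g. Origin: on the under face's centre line, 20 mm in from the WIDE end; x points to the narrow end, so its middle is at x = +25 mm; z up.
- tray_burrs: Tray of burrs. Fixed open plywood tray 140 x 135 x 30 mm (x, y, z), walls and floor 6 mm thick. Origin: centre of its underside; z up. Its -x half (towards the robot) is empty; its +x half holds two loose burrs lying flat at x = 34, y = +30 and -30 mm.
- tray_tines: Tray of tines. Fixed open plywood tray 140 x 135 x 30 mm (x, y, z), walls and floor 6 mm thick. Origin: centre of its underside; z up. Its -x half (towards the robot) is empty; its +x half holds one loose tine lying along y, at x = 27 to 55 mm.
- tray_rolls: Tray of rolls. Fixed open plywood tray 140 x 135 x 30 mm (x, y, z), walls and floor 6 mm thick. Origin: centre of its underside; z up. Its -x half (towards the robot) is empty; its +x half holds two loose rolls on end, 60 mm tall, at x = 39, y = +30 and -24 mm.
- clamp_long: Bench clamp gripping the LONGER lower half, the loose half's own mate: 90 mm long, 36 mm wide at x = -45, 28 mm at x = +45 mm, pale sawn face with a dark groove up, level at z = 50 mm. Origin: centre of its underside, below the held half's middle; x runs along the held half to its NARROW end, y across the jaws. Two beech jaws 104 x 18 mm, tops 44 mm above the bench; screw and T-bar low at -y.
- clamp_short: Bench clamp gripping a SHORTER lower half of another handle, 58 mm long, 30 to 23 mm wide, sawn face up at z = 50 mm; nothing belongs on it. Origin: centre of its underside, below the held half's middle; x runs along the held half to its NARROW end, y across the jaws. Two beech jaws 104 x 18 mm, tops 44 mm above the bench; screw and T-bar low at -y.

How it is judged:
By the outcome, as a careful person would: the job done as asked, in the order asked, and still so for the second after the job is handed in, with the robot touching nothing.
It also fails if it takes over 106 s, if anything falls off the work surface, if the arm or the gripper's body presses on something with over 40 N, if the wrist force passes 120 N, or if a joint passes its speed limit or range.

## Working session

There is one attempt and no reset: what is moved stays moved. The work goes in short steps, Python scripts to look and compute and a shell command to move; the robot and the scene stay as the last step left them, time stands still between calls to the robot, and variables do not carry over. Pictures are saved under pics/ and viewed, and the job is handed in when it is done.

```bash
ls; mkdir -p pics; python3 - <<'E'
from rig import ctrl,cams
import cv2
s=ctrl.get_state(); print(s)
for n in("scene","top"):
    c=cams.camera(n); cv2.imwrite(f"pics/{n}0.png",c["img"]); print(n,c["mtx"],c["k1"],c["R"],c["t"])
E
```

```text
pics
{'time': 0.0, 'qpos': array([-7.71258188e+01,  9.11247248e+00,  9.15707609e+01, -7.31012722e-05,
        7.94233550e+01, -1.20375951e+01]), 'joint_vel': array([ 0.03056991, -0.01705232,  0.07856376,  0.0527925 ,  0.0582989 ,
        0.05205849]), 'tau': array([-1.14987815e-03, -3.85572982e+01, -3.22105622e+01,  7.00680795e-02,
        3.80580418e-02, -1.51642585e-04]), 'position': array([ 0.24204431, -0.52089085,  0.21363302]), 'ee_rot': array([[ 9.06957439e-01,  4.21222069e-01, -4.15721166e-04],
       [ 4.21222096e-01, -9.06955709e-01,  1.81327109e-03],
       [ 3.86749113e-04, -1.81967064e-03, -9.99998270e-01]]), 'force': array([-0.56102648,  0.67382777, -0.00433618]), 'moment': array([ 0.01090462,  0.00923975, -0.03570826]), 'finger_gap': 0.09216859805493066}
scene [[515.56411034   0.         310.78164188]
 [  0.         515.56411034 236.85855303]
 [  0.           0.           1.        ]] -0.12203719509188185 [[ 0.29119911  0.95666018  0.00209382]
 [ 0.78528374 -0.23778243 -0.57165458]
 [-0.5463813   0.16810954 -0.82049172]] [-0.14901338 -0.38501831  1.3556272 ]
top [[484.40508847   0.         316.26058456]
 [  0.         484.40508847 241.69834543]
 [  0.           0.           1.        ]] -0.1063383551048795 [[ 0.01881153 -0.99978507  0.00871461]
 [-0.99421257 -0.01962733 -0.10562257]
 [ 0.10577091 -0.00667725 -0.99436811]] [-0.00777235  0.51589675  0.91139751]
```

View pics/scene0.png

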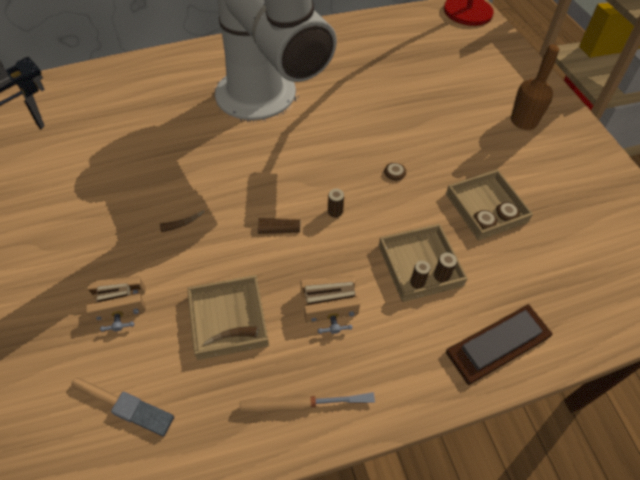

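View pics/top0.png

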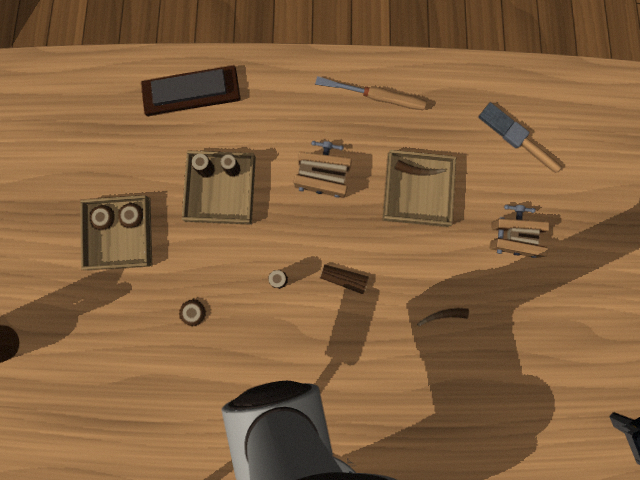

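The scene view shows the loose burr at (395,171), roll at (336,203), half at (279,226) and tine at (180,222). The trays are at (488,205) for burrs, (422,263) for rolls and (228,316) for tines. The long clamp is at (330,296) and the short one at (117,293). The top view shows the same layout. Next I'll run the networks and triangulate.

```bash
cat > h.py <<'E'
import numpy as np, cv2
from rig import ctrl,cams
from scipy.optimize import least_squares
def proj(c,X):
    X=np.atleast_2d(X); p=X@c["R"].T+c["t"]; s=p[:,:2]/p[:,2:]
    r2=(s**2).sum(1,keepdims=True); s=s*(1+c["k1"]*r2)
    return s*[c["mtx"][0,0],c["mtx"][1,1]]+[c["mtx"][0,2],c["mtx"][1,2]]
def ray(c,uv):
    d=(np.array(uv,float)-[c["mtx"][0,2],c["mtx"][1,2]])/[c["mtx"][0,0],c["mtx"][1,1]]
    s=d.copy()
    for _ in range(20): s=d/(1+c["k1"]*(s@s))
    v=c["R"].T@np.array([s[0],s[1],1]); return -c["R"].T@c["t"], v/np.linalg.norm(v)
def atz(c,uv,z):
    o,v=ray(c,uv); return o+v*(z-o[2])/v[2]
def tri(obs):
    A=np.zeros((3,3));b=np.zeros(3);L=[]
    for c,uv in obs:
        o,v=ray(c,uv);P=np.eye(3)-np.outer(v,v);A+=P;b+=P@o;L.append((o,P))
    X=np.linalg.solve(A,b); return X,[float(np.linalg.norm(P@(X-o))) for o,P in L]
E
python3 - <<'E'
from h import *
import pickle
D={}
for n in("scene","top"):
    c=cams.camera(n); D[n]=c; D[n+"m"]={}
    for q in["burr","tine","roll","half","tray_burrs","tray_tines","tray_rolls","clamp_long","clamp_short"]:
        r=cams.regions_of(n,q); D[n+"m"][q]=r
        for x in r[:4]:
            m=x["mask"]; v,u=np.nonzero(m); print(n,q,round(x["p"],2),[int(a) for a in x["rect"]],m.sum(),u.mean().round(1),v.mean().round(1))
pickle.dump(D,open("d0.pkl","wb"))
for n,bx in(("scene",[(145,190,215,240),(240,150,420,240),(80,270,150,340),(290,270,370,340)]),("top",[(170,250,300,330),(310,250,380,300),(405,295,480,335),(285,130,365,200)])):
    img=D[n]["img"]
    t=[cv2.resize(img[b:d,a:e],(400,300),interpolation=cv2.INTER_CUBIC) for a,b,e,d in bx]
    cv2.imwrite(f"pics/{n}_c.png",np.vstack([np.hstack(t[:2]),np.hstack(t[2:])]))
E
```

```text
scene burr 0.77 [384, 164, 407, 178] 306 394.5 171.4
scene burr 0.63 [159, 213, 204, 228] 273 178.0 222.8
scene tine 0.64 [157, 212, 200, 232] 255 176.4 223.3
scene roll 0.6 [326, 189, 343, 218] 395 334.8 202.6
scene half 0.8 [257, 220, 303, 236] 633 277.4 225.4
scene tray_burrs 0.63 [447, 172, 530, 242] 3105 486.0 201.9
scene tray_tines 0.96 [185, 275, 267, 362] 4954 225.5 315.8
scene tray_rolls 0.96 [375, 222, 468, 303] 3670 418.3 259.9
scene clamp_long 0.64 [300, 278, 358, 334] 2503 329.6 300.2
scene clamp_short 0.77 [87, 274, 143, 334] 2340 115.9 300.2
top burr 0.85 [180, 300, 205, 327] 560 191.9 312.3
top tine 0.64 [422, 306, 466, 324] 294 446.0 314.2
top roll 0.58 [268, 272, 288, 286] 245 277.5 278.4
top half 0.88 [321, 264, 367, 290] 838 344.7 277.7
top tray_burrs 0.64 [80, 195, 151, 271] 4122 115.0 236.5
top tray_tines 0.83 [384, 150, 457, 230] 4657 419.4 189.6
top tray_rolls 0.89 [181, 147, 258, 226] 4119 219.1 191.3
top tray_rolls 0.4 [423, 306, 468, 325] 350 447.3 314.4
top tray_rolls 0.21 [295, 141, 349, 198] 2144 323.0 171.3
top clamp_long 0.8 [297, 140, 352, 199] 2162 322.6 171.4
top clamp_long 0.73 [181, 148, 259, 225] 4228 219.0 190.5
top clamp_short 0.84 [488, 203, 547, 256] 2047 518.8 234.3
top clamp_short 0.51 [296, 143, 353, 200] 2099 322.2 172.3
```

View pics/scene_c.png

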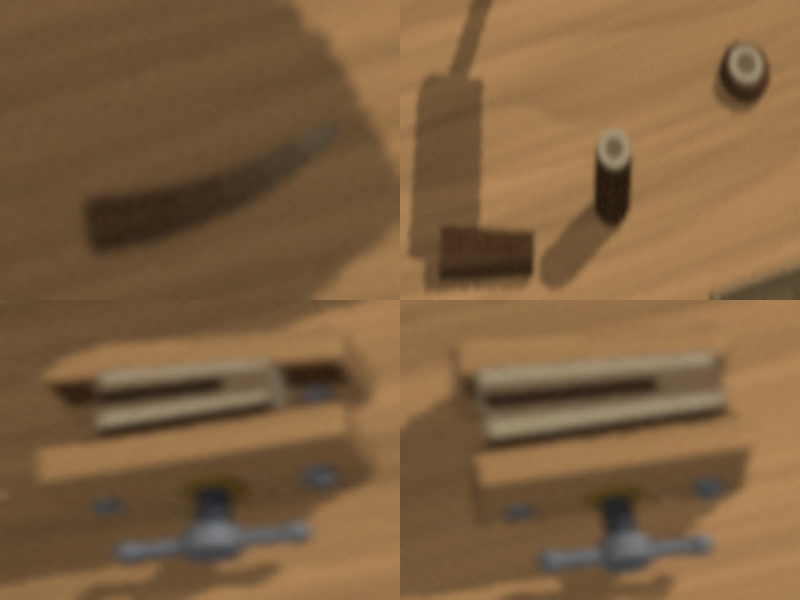

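View pics/top_c.png

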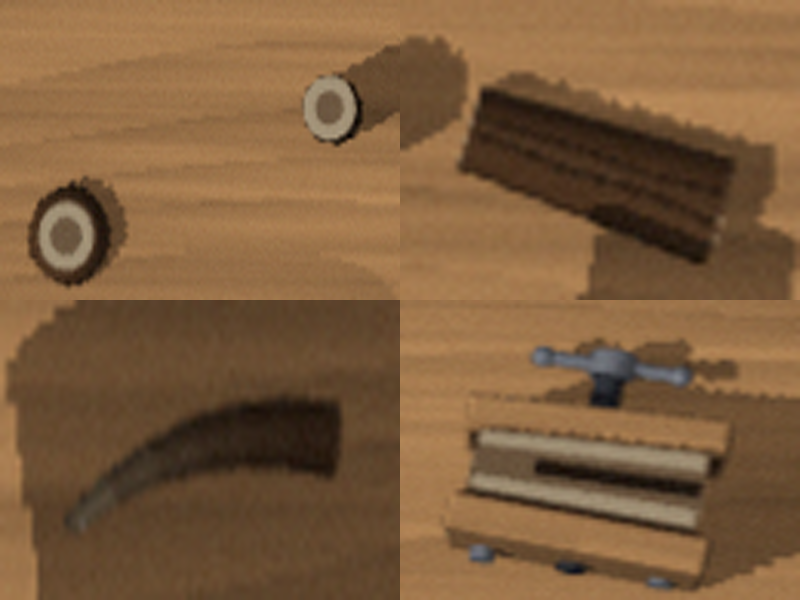

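The loose half is wide at its -y end (right in the top view). The long clamp's T-bar is on its +x side, and its groove opens at the wide end, also towards -y. I'll measure everything from both views.

```bash
cat > m.py <<'E'
from h import *
import pickle
D=pickle.load(open("d0.pkl","rb"))
S,T=D["scene"],D["top"]
# clamp long face corners
top=[(301,160.3),(346.6,166.2),(344.4,183),(299,173.6)]
sc=[(354.4,295.7),(307.4,302.7),(305.6,286.8),(353.4,282.4)]
P=[]
for a,b in zip(top,sc):
    X,e=tri([(T,a),(S,b)]); P.append(X); print(X.round(4),np.round(e,4))
P=np.array(P);print("len",np.linalg.norm(P[0]-P[1]),np.linalg.norm(P[3]-P[2]),"w nar",np.linalg.norm(P[0]-P[3]),"wide",np.linalg.norm(P[1]-P[2]))
c=P.mean(0); d=(P[0]+P[3]-P[1]-P[2]);print("clamp_long centre",c.round(4),"yaw",np.degrees(np.arctan2(d[1],d[0])))
# silhouette fits
def half(n=6):
    pts=[]
    for x,w in((-.02,.018),(.07,.014)):
        for s in(-1,1): pts+= [(x,s*w,0),(x,s*w,.009)]
        for a in np.linspace(0,np.pi,9): pts.append((x,w*np.cos(a),.009+.0085*np.sin(a)))
    return np.array(pts)
def cyl(r,h): 
    a=np.linspace(0,2*np.pi,40); return np.array([(r*np.cos(t),r*np.sin(t),z) for t in a for z in(0,h)])
def box(lx,ly,h): return np.array([(sx*lx/2,sy*ly/2,z) for sx in(-1,1) for sy in(-1,1) for z in(0,h)])
def pose(p,M):
    c,s=np.cos(p[2]),np.sin(p[2]); return np.c_[c*M[:,0]-s*M[:,1]+p[0],s*M[:,0]+c*M[:,1]+p[1],M[:,2]+p[3]]
def sil(c,X,k=8):
    h=cv2.convexHull(proj(c,X).astype(np.float32))[:,0]
    m=np.zeros((480,640),np.float32)
    x0,y0=np.floor(h.min(0)).astype(int)-3; x1,y1=np.ceil(h.max(0)).astype(int)+4
    b=np.zeros(((y1-y0)*k,(x1-x0)*k),np.uint8)
    cv2.fillConvexPoly(b,np.round((h-[x0,y0]+.5)*k-.5).astype(np.int32),255)
    m[y0:y1,x0:x1]=cv2.resize(b,(x1-x0,y1-y0),interpolation=cv2.INTER_AREA)/255.; return m
from scipy.optimize import minimize
def fit(name,M,x0,views=("scene","top"),yaw=True,z=True):
    ms={v:cv2.GaussianBlur(D[v+"m"][name][0]["mask"].astype(np.float32),(0,0),1) for v in views}
    def f(q):
        p=np.array([q[0]/100,q[1]/100,q[2]/10 if yaw else 0,q[3]/100 if z else 0])
        return sum(((cv2.GaussianBlur(sil(D[v],pose(p,M)),(0,0),1)-ms[v])**2).sum()/ms[v].sum() for v in views)
    q0=np.array([x0[0]*100,x0[1]*100,x0[2]*10,0.])
    b=minimize(f,q0,method="Nelder-Mead",options=dict(initial_simplex=np.vstack([q0]+[q0+np.eye(4)[i]*[1,1,1,.5][i] for i in range(4)]),maxiter=600))
    q=b.x; return np.array([q[0]/100,q[1]/100,np.degrees(q[2]/10),q[3]/100]),b.fun
if __name__=="__main__":
  for name,M,h in(("burr",cyl(.026,.014),.007),("roll",cyl(.017,.06),.03),("half",half(),.009),("tray_burrs",box(.14,.135,.03),.015),("tray_tines",box(.14,.135,.03),.015),("tray_rolls",box(.14,.135,.03),.015)):
    m=D["topm"][name][0]["mask"];v,u=np.nonzero(m);a=atz(T,(u.mean(),v.mean()),h)
    yaw0=0
    if name=="half": yaw0=np.radians(75); 
    x0=(a[0],a[1],yaw0)
    for vs in(("scene","top"),("top",),("scene",)):
        p,e=fit(name,M,x0,vs,yaw=not name in("burr","roll"),z=len(vs)==2); print(name,vs,p.round(4),round(e,4))
E
python3 m.py
```

```text
[0.6727 0.0353 0.0442] [0.0004 0.0004]
[ 0.6623 -0.0531  0.0464] [0.0006 0.0006]
[ 0.6292 -0.048   0.0469] [0.0019 0.0019]
[0.6462 0.0405 0.0467] [0.0025 0.0025]
len 0.0890826562027383 0.09004050861943588 w nar 0.027190340655955512 wide 0.03353836228227038
clamp_long centre [ 0.6526 -0.0063  0.0461] yaw 81.18852525680548
burr ('scene', 'top') [ 3.7380e-01  2.4480e-01  7.4712e+00 -3.4000e-03] 0.0996
burr ('top',) [ 0.3739  0.2436 -1.6665  0.002 ] 0.0091
burr ('scene',) [ 0.3763  0.2435 -1.1495  0.0029] 0.0964
roll ('scene', 'top') [4.4290e-01 7.4300e-02 4.3322e+00 7.0000e-04] 0.0714
roll ('top',) [ 0.4431  0.0745 -1.4167  0.004 ] 0.0467
roll ('scene',) [ 0.4419  0.0748 -2.9987  0.0036] 0.0228
half ('scene', 'top') [ 4.41500e-01 -7.68000e-02  7.33775e+01  2.60000e-03] 0.0197
half ('top',) [ 4.41000e-01 -7.75000e-02  7.29716e+01  1.26000e-02] 0.0158
half ('scene',) [ 4.39700e-01 -7.65000e-02  7.31871e+01  1.64000e-02] 0.0046
tray_burrs ('scene', 'top') [ 5.2740e-01  4.0530e-01  4.8639e+00 -2.9000e-03] 0.4032
tray_burrs ('top',) [ 0.5273  0.4038  4.6655 -0.006 ] 0.2185
tray_burrs ('scene',) [ 5.2880e-01  4.0360e-01  4.6437e+00 -2.3000e-03] 0.1845
tray_tines ('scene', 'top') [ 6.2910e-01 -2.0120e-01 -3.8625e+00 -2.0000e-04] 0.1367
tray_tines ('top',) [ 0.6288 -0.2012 -3.8022  0.0047] 0.0638
tray_tines ('scene',) [ 6.294e-01 -2.014e-01 -4.107e+00  4.000e-03] 0.0726
tray_rolls ('scene', 'top') [ 0.6227  0.1995 -1.4368 -0.0018] 0.4014
tray_rolls ('top',) [ 0.6226  0.1988 -0.934   0.0021] 0.1755
tray_rolls ('scene',) [ 6.2340e-01  1.9890e-01 -2.1547e+00  1.9000e-03] 0.2272
```

```bash
cat > t.py <<'E'
from m import *
import m
x=np.linspace(-.05,.05,41); cy=-.003+.010*(x/.05)**2
th=np.interp(x,[-.05,0,.05],[.020,.015,.006])
tx=np.gradient(cy,x); n=np.c_[-tx,np.ones_like(x)]/np.hypot(tx,1)[:,None]
def outl():
    C=np.c_[x,cy]; a=C+n*th[:,None]/2;b=C-n*th[:,None]/2
    return np.vstack([np.c_[a,th/2],np.c_[b,th/2][::-1]])
def silp(c,X,k=8):
    h=proj(c,X); b=np.zeros((480*k//2,640*k),np.uint8)
    x0,y0=np.floor(h.min(0)).astype(int)-3; x1,y1=np.ceil(h.max(0)).astype(int)+4
    b=np.zeros(((y1-y0)*k,(x1-x0)*k),np.uint8); mm=np.zeros((480,640),np.float32)
    cv2.fillPoly(b,[np.round((h-[x0,y0]+.5)*k-.5).astype(np.int32)],255)
    mm[y0:y1,x0:x1]=cv2.resize(b,(x1-x0,y1-y0),interpolation=cv2.INTER_AREA)/255.; return mm
m.sil=lambda c,X:silp(c,X)
if __name__=="__main__":
  D["topm"]["tine"][0]["mask"]=D["topm"]["tray_rolls"][1]["mask"]|D["topm"]["tine"][0]["mask"]
  a=atz(T,(446,314.2),.007)
  for vs in(("scene","top"),("top",),("scene",)):
    p,e=fit("tine",outl(),(a[0],a[1],np.radians(95)),vs,z=len(vs)==2);print("tine",p.round(4),round(e,3))
  for n,bx in(("scene",(145,190,215,240)),("top",(410,290,480,340))):
    a,b,e,d=bx; im=cv2.resize(D[n]["img"][b:d,a:e],(560,400),interpolation=cv2.INTER_CUBIC)
    im=cv2.convertScaleAbs(im,alpha=2)
    p,_=fit("tine",outl(),(0.36,-.26,np.radians(95)),("scene","top"),z=False)
    h=(proj(D[n],pose([p[0],p[1],np.radians(p[2]),0],outl()))-[a,b]+.5)*8-.5
    cv2.polylines(im,[h.astype(np.int32)],True,(0,255,0)); cv2.imwrite(f"pics/tine_{n}.png",im)
  print(p)
E
python3 t.py
```

```text
[0.6727 0.0353 0.0442] [0.0004 0.0004]
[ 0.6623 -0.0531  0.0464] [0.0006 0.0006]
[ 0.6292 -0.048   0.0469] [0.0019 0.0019]
[0.6462 0.0405 0.0467] [0.0025 0.0025]
len 0.0890826562027383 0.09004050861943588 w nar 0.027190340655955512 wide 0.03353836228227038
clamp_long centre [ 0.6526 -0.0063  0.0461] yaw 81.18852525680548
tine [ 3.769000e-01 -2.501000e-01  1.024834e+02 -4.000000e-04] 0.049
tine [ 3.771000e-01 -2.504000e-01  1.030724e+02 -7.000000e-04] 0.015
tine [ 3.773000e-01 -2.496000e-01  1.014723e+02  2.400000e-03] 0.026Traceback (most recent call last):
  File "t.py", line 24, in <module>
    p,_=fit("tine",outl(),(0.36,-.26,np.radians(95)),("scene","top"),z=False)
                   ~~~~^^
  File "t.py", line 7, in outl
    C=np.c_[x,cy]; a=C+n*th[:,None]/2;b=C-n*th[:,None]/2
                       ~^~~~~~~~~~~
numpy._core._exceptions._UFuncNoLoopError: ufunc 'multiply' did not contain a loop with signature matching types (dtype('<U5'), dtype('float64')) -> None
```

```bash
python3 -c "
import cv2,numpy as np
cv2.imwrite('pics/tt.png',np.vstack([cv2.resize(cv2.imread('pics/tine_%s.png'%n),(420,300)) for n in('scene','top')]))"
```

```text
[ WARN:0@0.019] global loadsave.cpp:275 findDecoder imread_('pics/tine_scene.png'): can't open/read file: check file path/integrity
Traceback (most recent call last):
cv2.error: OpenCV(4.12.0) /io/opencv/modules/imgproc/src/resize.cpp:4208: error: (-215:Assertion failed) !ssize.empty() in function 'resize'
```

All the measurements agree: half yaw 73.4°, tine yaw 102.5°, and heights close to 0. Burr first, at (0.374, 0.244). I'll approach it with the jaws along the tray's y axis.

```bash
python3 -m jog '[{"dx":1,"dy":1,"rz":-0.447,"grip":0.1},{"dx":1,"dy":1,"rz":-0.447,"grip":0.1},{"dx":1,"dy":1,"rz":-0.447,"grip":0.1},{"dx":1,"dy":1,"rz":-0.447,"grip":0.1},{"dx":1,"dy":1,"rz":-0.447,"grip":0.1},{"dx":1,"dy":1,"rz":-0.447,"grip":0.1}]' 20
python3 -m jog '[{"dy":1,"grip":0.1},{"dy":1,"grip":0.1},{"dy":1,"grip":0.1},{"dy":1,"grip":0.1}]'
```

```text
invalid input
invalid input
```

```bash
python3 -m jog '[{"dx":1,"dy":1,"dz":0,"rx":0,"ry":0,"rz":-0.447,"grip":0.1},{"dx":1,"dy":1,"dz":0,"rx":0,"ry":0,"rz":-0.447,"grip":0.1},{"dx":1,"dy":1,"dz":0,"rx":0,"ry":0,"rz":-0.447,"grip":0.1},{"dx":1,"dy":1,"dz":0,"rx":0,"ry":0,"rz":-0.447,"grip":0.1},{"dx":1,"dy":1,"dz":0,"rx":0,"ry":0,"rz":-0.447,"grip":0.1},{"dx":1,"dy":1,"dz":0,"rx":0,"ry":0,"rz":-0.447,"grip":0.1}]' 20
```

```text
time: 1.6
position: [0.3957, -0.3671, 0.2147]
ee_rot: [[0.996, 0.089, 0.002], [0.089, -0.996, 0.002], [0.002, -0.002, -1.0]]
force: [0.5, 0.2, 0.8]
finger_gap: 0.0828
```

```bash
python3 -m jog '[{"dx":0,"dy":1,"dz":0,"rx":0,"ry":0,"rz":0,"grip":0.1},{"dx":0,"dy":1,"dz":0,"rx":0,"ry":0,"rz":0,"grip":0.1},{"dx":0,"dy":1,"dz":0,"rx":0,"ry":0,"rz":0,"grip":0.1},{"dx":0,"dy":1,"dz":0,"rx":0,"ry":0,"rz":0,"grip":0.1}]'
python3 -m jog '[{"dx":0,"dy":1,"dz":0,"rx":0,"ry":0,"rz":0,"grip":0.1},{"dx":0,"dy":1,"dz":0,"rx":0,"ry":0,"rz":0,"grip":0.1},{"dx":0,"dy":1,"dz":0,"rx":0,"ry":0,"rz":0,"grip":0.1},{"dx":0,"dy":1,"dz":0,"rx":0,"ry":0,"rz":0,"grip":0.1}]'
python3 -m jog '[{"dx":0,"dy":1,"dz":0,"rx":0,"ry":0,"rz":0,"grip":0.1},{"dx":0,"dy":1,"dz":0,"rx":0,"ry":0,"rz":0,"grip":0.1},{"dx":0,"dy":1,"dz":0,"rx":0,"ry":0,"rz":0,"grip":0.1},{"dx":0,"dy":1,"dz":0,"rx":0,"ry":0,"rz":0,"grip":0.1}]'
python3 -m jog '[{"dx":-0.13,"dy":1,"dz":0,"rx":0,"ry":0,"rz":0,"grip":0.1},{"dx":-0.13,"dy":1,"dz":0,"rx":0,"ry":0,"rz":0,"grip":0.1},{"dx":-0.13,"dy":1,"dz":0,"rx":0,"ry":0,"rz":0,"grip":0.1},{"dx":-0.13,"dy":1,"dz":0,"rx":0,"ry":0,"rz":0,"grip":0.1},{"dx":-0.13,"dy":1,"dz":0,"rx":0,"ry":0,"rz":0,"grip":0.1},{"dx":-0.13,"dy":1,"dz":0,"rx":0,"ry":0,"rz":0,"grip":0.1}]'
```

```text
time: 1.93
position: [0.3917, -0.2185, 0.2143]
ee_rot: [[0.996, 0.085, -0.0], [0.085, -0.996, 0.001], [-0.0, -0.001, -1.0]]
force: [-0.1, 0.1, -0.6]
finger_gap: 0.0829
time: 2.27
position: [0.3916, -0.0688, 0.2147]
ee_rot: [[0.996, 0.085, 0.0], [0.085, -0.996, 0.001], [0.001, -0.001, -1.0]]
force: [0.3, -0.8, -0.2]
finger_gap: 0.0828
time: 2.6
position: [0.3917, 0.0813, 0.2149]
ee_rot: [[0.996, 0.085, 0.001], [0.085, -0.996, 0.001], [0.001, -0.001, -1.0]]
force: [0.8, 0.1, -1.0]
finger_gap: 0.0827
time: 3.1
position: [0.3725, 0.2291, 0.2146]
ee_rot: [[0.996, 0.087, -0.0], [0.087, -0.996, -0.001], [-0.0, 0.001, -1.0]]
force: [0.1, 0.0, -0.8]
finger_gap: 0.0827
```

```bash
python3 -m jog '[{"dx":0.01,"dy":0.1,"dz":-0.9,"rx":0,"ry":0,"rz":0,"grip":0.1},{"dx":0.01,"dy":0.1,"dz":-0.9,"rx":0,"ry":0,"rz":0,"grip":0.1},{"dx":0.01,"dy":0.1,"dz":-0.9,"rx":0,"ry":0,"rz":0,"grip":0.1},{"dx":0.01,"dy":0.1,"dz":-0.9,"rx":0,"ry":0,"rz":0,"grip":0.1},{"dx":0.01,"dy":0.1,"dz":-0.9,"rx":0,"ry":0,"rz":0,"grip":0.1}]'
python3 -m jog '[{"dx":0,"dy":0,"dz":-0.25,"rx":0,"ry":0,"rz":0,"grip":0.1},{"dx":0,"dy":0,"dz":-0.4,"rx":0,"ry":0,"rz":0,"grip":0.1},{"dx":0,"dy":0,"dz":-0.49,"rx":0,"ry":0,"rz":0,"grip":0.1},{"dx":0,"dy":0,"dz":-0.49,"rx":0,"ry":0,"rz":0,"grip":0.1},{"dx":0,"dy":0,"dz":-0.49,"rx":0,"ry":0,"rz":0,"grip":0.1},{"dx":0,"dy":0,"dz":-0.49,"rx":0,"ry":0,"rz":0,"grip":0.1}]'
```

```text
time: 3.52
position: [0.3717, 0.2415, 0.0767]
ee_rot: [[0.997, 0.082, -0.007], [0.082, -0.997, -0.003], [-0.008, 0.002, -1.0]]
force: [-0.5, 0.5, 0.3]
finger_gap: 0.0828
time: 4.02
position: [0.3768, 0.2439, 0.0087]
ee_rot: [[0.997, 0.083, 0.005], [0.083, -0.997, 0.001], [0.005, -0.001, -1.0]]
force: [0.7, 0.6, 0.4]
finger_gap: 0.0828
```

```bash
cat > look.py <<'E'
import sys
from h import *
n,x0,y0,x1,y1,f=sys.argv[1:7]; x0,y0,x1,y1=map(int,(x0,y0,x1,y1))
c=cams.camera(n); s=min(800/(x1-x0),600/(y1-y0))
im=cv2.resize(c["img"][y0:y1,x0:x1],None,fx=s,fy=s,interpolation=cv2.INTER_CUBIC)
cv2.imwrite("pics/"+f,im); print("scale",s,ctrl.get_state()["time"])
E
python3 look.py scene 300 80 520 245 a1.png
```

```text
scale 3.6363636363636362 4.0667
```

View pics/a1.png

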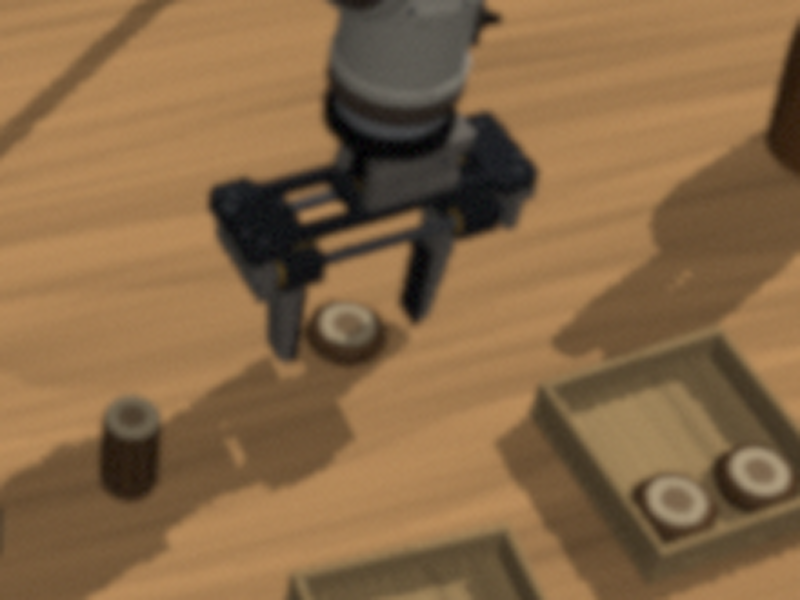

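The fingers straddle the burr, at about (345,330) in the crop. I'll close on it.

```bash
python3 -m jog '[{"dx":0,"dy":0,"dz":-0.02,"rx":0,"ry":0,"rz":0,"grip":0.1},{"dx":0,"dy":0,"dz":-0.02,"rx":0,"ry":0,"rz":0,"grip":1},{"dx":0,"dy":0,"dz":-0.02,"rx":0,"ry":0,"rz":0,"grip":1},{"dx":0,"dy":0,"dz":-0.02,"rx":0,"ry":0,"rz":0,"grip":1},{"dx":0,"dy":0,"dz":-0.02,"rx":0,"ry":0,"rz":0,"grip":1},{"dx":0,"dy":0,"dz":-0.02,"rx":0,"ry":0,"rz":0,"grip":1},{"dx":0,"dy":0,"dz":-0.02,"rx":0,"ry":0,"rz":0,"grip":1},{"dx":0,"dy":0,"dz":-0.02,"rx":0,"ry":0,"rz":0,"grip":1}]' 20
```

```text
time: 4.73
position: [0.3742, 0.2436, 0.0032]
ee_rot: [[0.996, 0.084, -0.0], [0.084, -0.996, 0.0], [-0.0, -0.0, -1.0]]
force: [-0.9, 0.2, 1.8]
finger_gap: 0.0513
```

```bash
python3 -m jog '[{"dx":0,"dy":0,"dz":0.2,"rx":0,"ry":0,"rz":0,"grip":1},{"dx":0,"dy":0,"dz":0.45,"rx":0,"ry":0,"rz":0,"grip":1},{"dx":0.1,"dy":0.15,"dz":0.6,"rx":0,"ry":0,"rz":0,"grip":1},{"dx":0.3,"dy":0.35,"dz":0.7,"rx":0,"ry":0,"rz":0,"grip":1},{"dx":0.5,"dy":0.6,"dz":0.7,"rx":0,"ry":0,"rz":0,"grip":1},{"dx":0.7,"dy":0.8,"dz":0.7,"rx":0,"ry":0,"rz":0,"grip":1},{"dx":0.81,"dy":1,"dz":0.7,"rx":0,"ry":0,"rz":0,"grip":1},{"dx":0.81,"dy":1,"dz":0.7,"rx":0,"ry":0,"rz":0,"grip":1},{"dx":0.81,"dy":1,"dz":0.7,"rx":0,"ry":0,"rz":0,"grip":1}]'
python3 look.py top 40 150 240 300 a2.png;python3 look.py scene 400 100 560 260 a3.png
```

```text
time: 5.48
position: [0.4959, 0.3946, 0.1065]
ee_rot: [[0.996, 0.085, -0.002], [0.085, -0.996, -0.001], [-0.002, 0.001, -1.0]]
force: [-1.2, 0.7, -1.6]
finger_gap: 0.0511
scale 4.0 5.5333
scale 3.75 5.5833
```

View pics/a2.png

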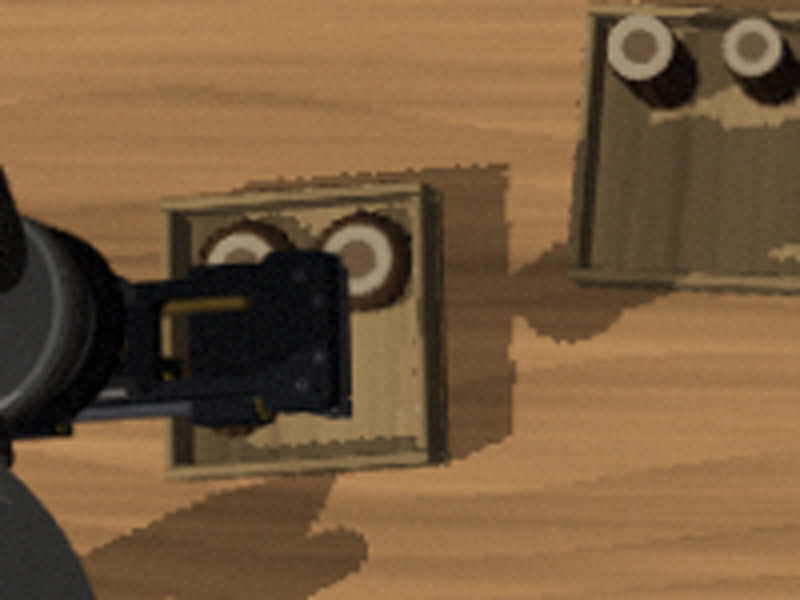

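View pics/a3.png

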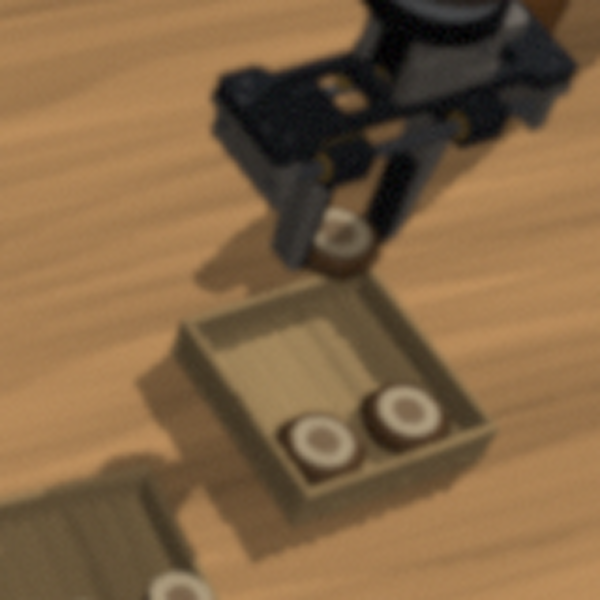

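```bash
python3 -m jog '[{"dx":0,"dy":0.05,"dz":0,"rx":0,"ry":0,"rz":0,"grip":1},{"dx":0,"dy":0.05,"dz":-0.2,"rx":0,"ry":0,"rz":0,"grip":1},{"dx":0,"dy":0.05,"dz":-0.4,"rx":0,"ry":0,"rz":0,"grip":1},{"dx":0,"dy":0.05,"dz":-0.55,"rx":0,"ry":0,"rz":0,"grip":1},{"dx":0,"dy":0.05,"dz":-0.62,"rx":0,"ry":0,"rz":0,"grip":1},{"dx":0,"dy":0.05,"dz":-0.65,"rx":0,"ry":0,"rz":0,"grip":1},{"dx":0,"dy":0.05,"dz":-0.655,"rx":0,"ry":0,"rz":0,"grip":1},{"dx":0,"dy":0.05,"dz":-0.655,"rx":0,"ry":0,"rz":0,"grip":1}]'
```

```text
time: 6.25
position: [0.4966, 0.4014, 0.0115]
ee_rot: [[0.997, 0.083, 0.002], [0.083, -0.997, 0.001], [0.002, -0.001, -1.0]]
force: [0.1, -0.3, -0.0]
finger_gap: 0.0513
```

```bash
python3 -m jog '[{"dx":0,"dy":0,"dz":-0.013,"rx":0,"ry":0,"rz":0,"grip":1},{"dx":0,"dy":0,"dz":-0.013,"rx":0,"ry":0,"rz":0,"grip":1},{"dx":0,"dy":0,"dz":-0.013,"rx":0,"ry":0,"rz":0,"grip":0.3},{"dx":0,"dy":0,"dz":-0.013,"rx":0,"ry":0,"rz":0,"grip":0.3},{"dx":0,"dy":0,"dz":-0.013,"rx":0,"ry":0,"rz":0,"grip":0.3},{"dx":0,"dy":0,"dz":0,"rx":0,"ry":0,"rz":0,"grip":0.3},{"dx":0,"dy":0,"dz":0.1,"rx":0,"ry":0,"rz":0,"grip":0.3},{"dx":0,"dy":0,"dz":0.35,"rx":0,"ry":0,"rz":0,"grip":0.3},{"dx":0,"dy":-0.1,"dz":0.6,"rx":0,"ry":0,"rz":0,"grip":0.3},{"dx":0,"dy":-0.4,"dz":0.85,"rx":0,"ry":0,"rz":0.1,"grip":0.3},{"dx":-0.2,"dy":-0.7,"dz":1,"rx":0,"ry":0,"rz":0.25,"grip":0.3},{"dx":-0.3,"dy":-1,"dz":1,"rx":0,"ry":0,"rz":0.4,"grip":0.4},{"dx":-0.3,"dy":-1,"dz":1,"rx":0,"ry":0,"rz":0.5,"grip":0.4}]'
python3 look.py top 40 150 240 300 a4.png
```

```text
time: 7.33
position: [0.4508, 0.2496, 0.1627]
ee_rot: [[0.886, 0.464, 0.004], [0.464, -0.886, 0.001], [0.004, 0.001, -1.0]]
force: [0.5, -0.6, 1.1]
finger_gap: 0.0557
scale 4.0 7.3833
```

View pics/a4.png

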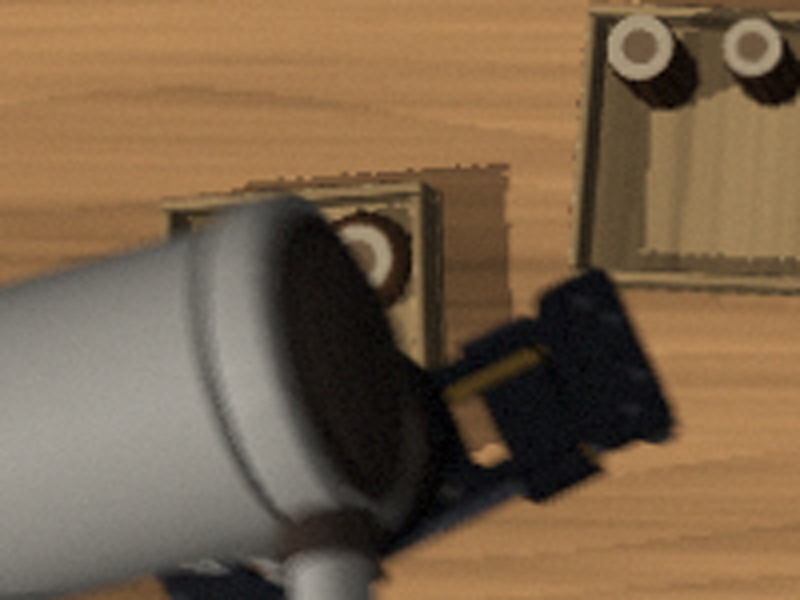

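```bash
python3 -m jog '[{"dx":-0.25,"dy":-1,"dz":0.1,"rx":0,"ry":0,"rz":0.8,"grip":0.5},{"dx":-0.25,"dy":-1,"dz":0.1,"rx":0,"ry":0,"rz":0.8,"grip":0.5},{"dx":-0.25,"dy":-1,"dz":0.1,"rx":0,"ry":0,"rz":0.8,"grip":0.5},{"dx":-0.25,"dy":-1,"dz":0.1,"rx":0,"ry":0,"rz":0.8,"grip":0.5},{"dx":-0.25,"dy":-1,"dz":0.1,"rx":0,"ry":0,"rz":0.8,"grip":0.5},{"dx":-0.25,"dy":-1,"dz":0.1,"rx":0,"ry":0,"rz":0.8,"grip":0.5}]'
python3 look.py top 40 150 240 300 a5.png
python3 -m jog '[{"dx":-0.22,"dy":-1,"dz":0,"rx":0,"ry":0,"rz":0.8,"grip":0.5},{"dx":-0.22,"dy":-1,"dz":0,"rx":0,"ry":0,"rz":0.8,"grip":0.5},{"dx":-0.22,"dy":-1,"dz":0,"rx":0,"ry":0,"rz":0.8,"grip":0.5},{"dx":-0.22,"dy":-1,"dz":0,"rx":0,"ry":0,"rz":0.8,"grip":0.5},{"dx":-0.22,"dy":-1,"dz":0,"rx":0,"ry":0,"rz":0.8,"grip":0.5},{"dx":-0.22,"dy":-1,"dz":0,"rx":0,"ry":0,"rz":0.8,"grip":0.5}]'
python3 -m jog '[{"dx":0,"dy":-1,"dz":-0.1,"rx":0,"ry":0,"rz":0,"grip":0.5},{"dx":0,"dy":-1,"dz":-0.1,"rx":0,"ry":0,"rz":0,"grip":0.5},{"dx":0,"dy":-1,"dz":-0.1,"rx":0,"ry":0,"rz":0,"grip":0.5},{"dx":0,"dy":-1,"dz":-0.1,"rx":0,"ry":0,"rz":0,"grip":0.5},{"dx":0,"dy":-1,"dz":-0.1,"rx":0,"ry":0,"rz":0,"grip":0.5}]'
```

```text
time: 7.88
position: [0.4132, 0.0988, 0.1764]
ee_rot: [[0.448, 0.894, 0.002], [0.894, -0.448, -0.001], [0.0, 0.003, -1.0]]
force: [0.4, 0.2, 0.3]
finger_gap: 0.0463
scale 4.0 7.9333
time: 8.43
position: [0.3799, -0.0519, 0.1759]
ee_rot: [[-0.162, 0.987, 0.001], [0.987, 0.162, -0.002], [-0.002, 0.001, -1.0]]
force: [0.5, 0.2, -0.6]
finger_gap: 0.046
time: 8.85
position: [0.3802, -0.203, 0.1605]
ee_rot: [[-0.156, 0.988, 0.001], [0.988, 0.156, -0.002], [-0.002, 0.0, -1.0]]
force: [0.6, 1.5, -0.0]
finger_gap: 0.0458
```

View pics/a5.png

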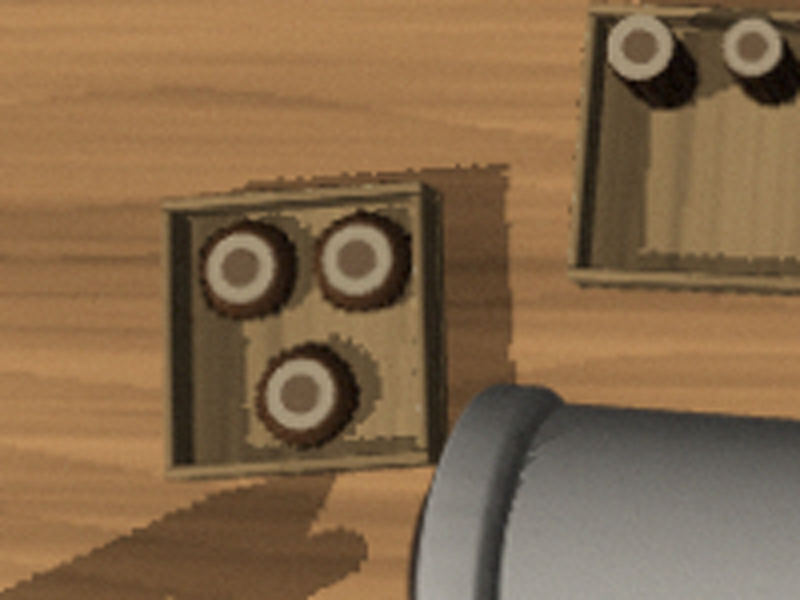

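The burr lies flat on the floor of its tray, at (307,395) in the crop. Next is the tine.

```bash
python3 -m jog '[{"dx":0.005,"dy":-0.28,"dz":0,"rx":0,"ry":0,"rz":0.03,"grip":0.5},{"dx":0.005,"dy":-0.344,"dz":-0.25,"rx":0,"ry":0,"rz":0.03,"grip":0.5},{"dx":0.005,"dy":-0.344,"dz":-0.5,"rx":0,"ry":0,"rz":0.03,"grip":0.5},{"dx":0.005,"dy":-0.344,"dz":-0.75,"rx":0,"ry":0,"rz":0.03,"grip":0.5},{"dx":0.005,"dy":-0.344,"dz":-0.85,"rx":0,"ry":0,"rz":0.03,"grip":0.5},{"dx":0.005,"dy":-0.344,"dz":-0.85,"rx":0,"ry":0,"rz":0.03,"grip":0.5},{"dx":0.005,"dy":-0.344,"dz":-0.85,"rx":0,"ry":0,"rz":0.03,"grip":0.5}]'
python3 look.py scene 120 170 260 275 b1.png; python3 look.py top 390 260 510 350 b2.png
```

```text
time: 9.43
position: [0.3811, -0.2497, 0.0326]
ee_rot: [[-0.185, 0.983, -0.001], [0.983, 0.185, 0.001], [0.001, -0.0, -1.0]]
force: [-0.8, 0.0, 0.1]
finger_gap: 0.0464
scale 5.714285714285714 9.4833
scale 6.666666666666667 9.5333
```

View pics/b1.png

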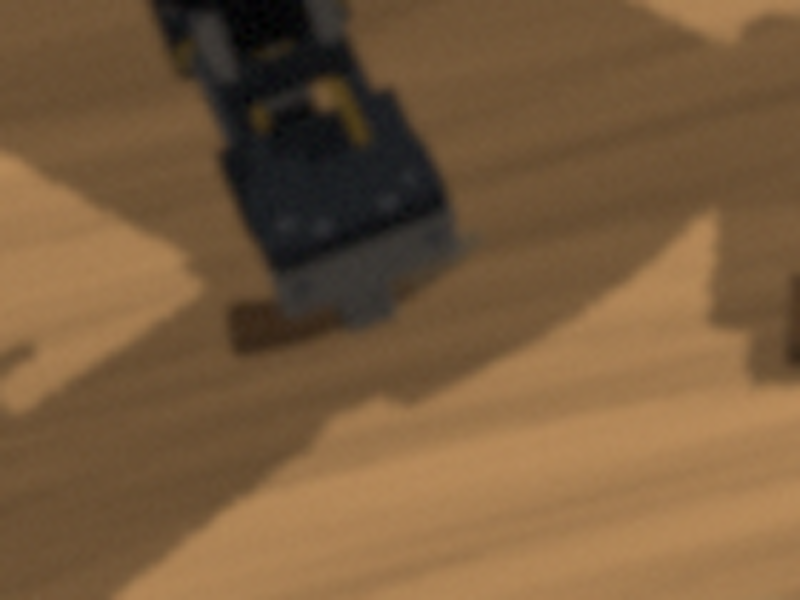

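View pics/b2.png

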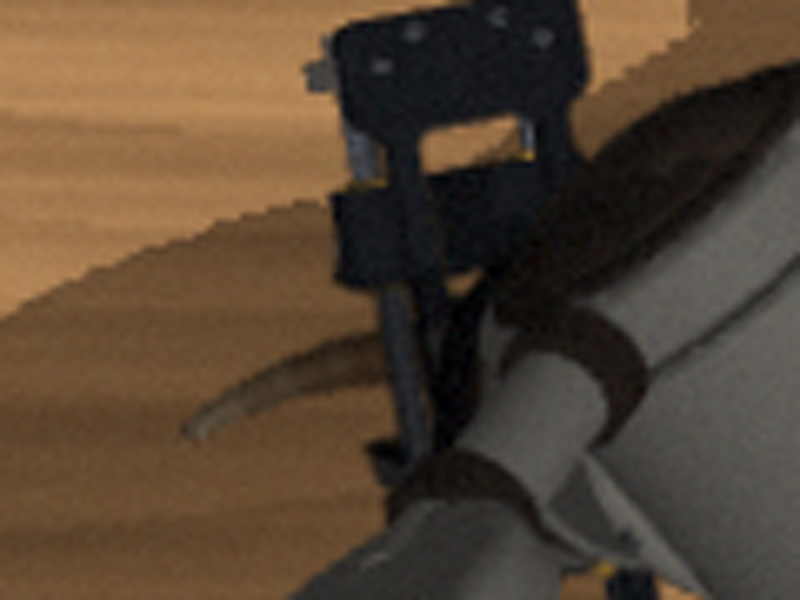

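```bash
python3 -c "
from rig import ctrl
s=ctrl.get_state();print(s['position'],s['ee_rot'][:,1])"
python3 -m jog '[{"dx":0,"dy":-0.02,"dz":-0.12,"rx":0,"ry":0,"rz":0,"grip":0.5},{"dx":0,"dy":-0.02,"dz":-0.19,"rx":0,"ry":0,"rz":0,"grip":0.5},{"dx":0,"dy":-0.02,"dz":-0.19,"rx":0,"ry":0,"rz":0,"grip":0.5},{"dx":0,"dy":-0.02,"dz":-0.19,"rx":0,"ry":0,"rz":0,"grip":0.5},{"dx":0,"dy":-0.02,"dz":-0.19,"rx":0,"ry":0,"rz":0,"grip":1},{"dx":0,"dy":-0.02,"dz":-0.19,"rx":0,"ry":0,"rz":0,"grip":1},{"dx":0,"dy":-0.02,"dz":-0.19,"rx":0,"ry":0,"rz":0,"grip":1},{"dx":0,"dy":-0.02,"dz":-0.19,"rx":0,"ry":0,"rz":0,"grip":1},{"dx":0,"dy":-0.02,"dz":-0.19,"rx":0,"ry":0,"rz":0,"grip":1},{"dx":0,"dy":-0.02,"dz":-0.19,"rx":0,"ry":0,"rz":0,"grip":1}]' 20
```

```text
[ 0.38241796 -0.25148735  0.03444991] [0.9827561  0.18489577 0.0019989 ]
time: 10.37
position: [0.3812, -0.2538, 0.0042]
ee_rot: [[-0.185, 0.983, 0.001], [0.983, 0.185, -0.001], [-0.001, 0.0, -1.0]]
force: [-0.3, 0.6, 2.6]
finger_gap: 0.0171
```

```bash
python3 -m jog '[{"dx":0,"dy":0,"dz":0.15,"rx":0,"ry":0,"rz":0,"grip":1},{"dx":0,"dy":0,"dz":0.4,"rx":0,"ry":0,"rz":-0.1,"grip":1},{"dx":0.15,"dy":0.05,"dz":0.6,"rx":0,"ry":0,"rz":-0.2,"grip":1},{"dx":0.4,"dy":0.1,"dz":0.7,"rx":0,"ry":0,"rz":-0.365,"grip":1},{"dx":0.65,"dy":0.2,"dz":0.7,"rx":0,"ry":0,"rz":-0.365,"grip":1},{"dx":0.9,"dy":0.3,"dz":0.7,"rx":0,"ry":0,"rz":-0.365,"grip":1},{"dx":1,"dy":0.325,"dz":0.7,"rx":0,"ry":0,"rz":-0.365,"grip":1},{"dx":1,"dy":0.325,"dz":0.7,"rx":0,"ry":0,"rz":-0.365,"grip":1}]'
python3 -m jog '[{"dx":0.25,"dy":0,"dz":0,"rx":0,"ry":0,"rz":0,"grip":1},{"dx":0.45,"dy":0,"dz":0,"rx":0,"ry":0,"rz":0,"grip":1},{"dx":0.523,"dy":0,"dz":0,"rx":0,"ry":0,"rz":0,"grip":1},{"dx":0.523,"dy":0,"dz":-0.1,"rx":0,"ry":0,"rz":0,"grip":1},{"dx":0.523,"dy":0,"dz":-0.2,"rx":0,"ry":0,"rz":0,"grip":1},{"dx":0.523,"dy":0,"dz":-0.2,"rx":0,"ry":0,"rz":0,"grip":1},{"dx":0.523,"dy":0,"dz":-0.2,"rx":0,"ry":0,"rz":0,"grip":1}]'
python3 look.py scene 150 220 310 340 b3.png; python3 look.py top 360 110 480 200 b4.png
```

```text
time: 11.03
position: [0.5335, -0.2036, 0.1089]
ee_rot: [[0.097, 0.995, 0.001], [0.995, -0.097, -0.0], [-0.0, 0.001, -1.0]]
force: [0.2, 0.2, 0.3]
finger_gap: 0.0169
time: 11.62
position: [0.6075, -0.2049, 0.0776]
ee_rot: [[0.101, 0.995, -0.003], [0.995, -0.101, 0.002], [0.001, -0.003, -1.0]]
force: [0.1, -0.5, 0.4]
finger_gap: 0.0169
scale 5.0 11.6667
scale 6.666666666666667 11.7167
```

View pics/b3.png

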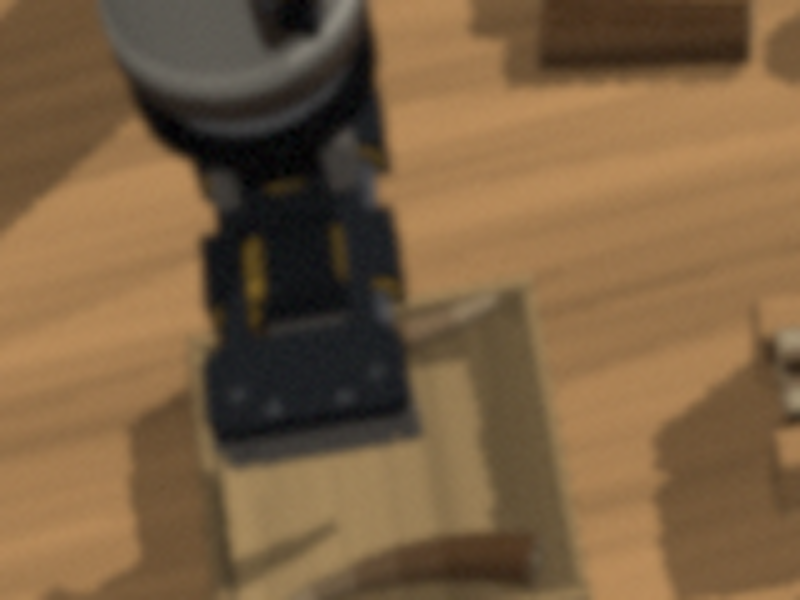

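View pics/b4.png

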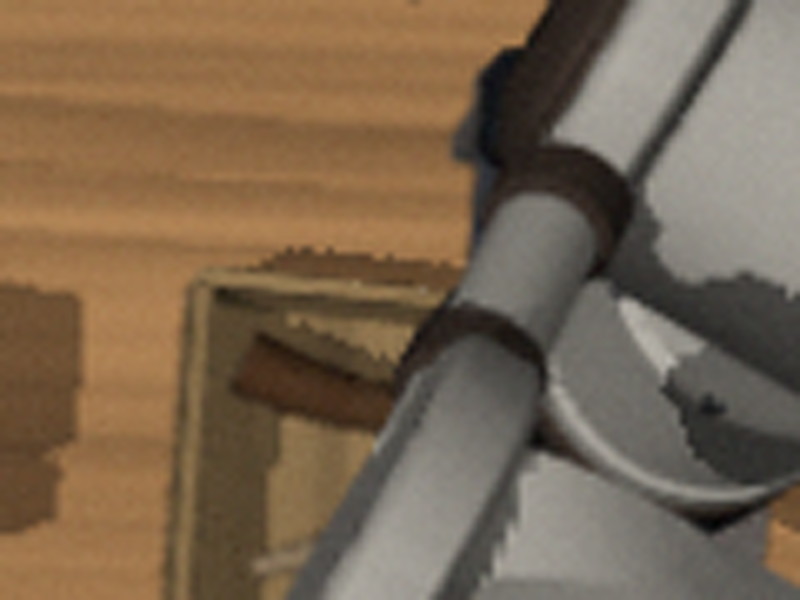

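```bash
python3 -c "
from m import *
print(tri([(T,(399.3,194.4)),(S,(249.2,279.6))]))
s=ctrl.get_state();print(s['position'],s['ee_rot'][:,1])" | tail -2
```

```text
(array([ 0.60247557, -0.1476952 ,  0.07955282]), [0.0025522642731423107, 0.002552264273142322])
[ 0.60911281 -0.20544191  0.07969253] [ 9.94852577e-01 -1.01331526e-01  5.20444737e-04]
```

```bash
python3 -m jog '[{"dx":0,"dy":0,"dz":-0.2,"rx":0,"ry":0,"rz":0,"grip":1},{"dx":0,"dy":0,"dz":-0.35,"rx":0,"ry":0,"rz":0,"grip":1},{"dx":0,"dy":0,"dz":-0.43,"rx":0,"ry":0,"rz":0,"grip":1},{"dx":0,"dy":0,"dz":-0.46,"rx":0,"ry":0,"rz":0,"grip":1},{"dx":0,"dy":0,"dz":-0.465,"rx":0,"ry":0,"rz":0,"grip":1},{"dx":0,"dy":0,"dz":-0.465,"rx":0,"ry":0,"rz":0,"grip":1},{"dx":0,"dy":0,"dz":-0.465,"rx":0,"ry":0,"rz":0,"grip":1}]'
```

```text
time: 12.3
position: [0.6102, -0.2054, 0.0104]
ee_rot: [[0.101, 0.995, 0.002], [0.995, -0.101, -0.001], [-0.001, 0.002, -1.0]]
force: [1.6, 0.0, -0.8]
finger_gap: 0.0169
```

```bash
python3 -m jog '[{"dx":0,"dy":0,"dz":-0.004,"rx":0,"ry":0,"rz":0,"grip":0.66},{"dx":0,"dy":0,"dz":-0.004,"rx":0,"ry":0,"rz":0,"grip":0.66},{"dx":0,"dy":0,"dz":0,"rx":0,"ry":0,"rz":0,"grip":0.66},{"dx":0,"dy":0,"dz":0.1,"rx":0,"ry":0,"rz":0,"grip":0.66},{"dx":0,"dy":0,"dz":0.3,"rx":0,"ry":0,"rz":0,"grip":0.66},{"dx":0,"dy":0,"dz":0.55,"rx":0,"ry":0,"rz":0,"grip":0.5},{"dx":0,"dy":0,"dz":0.8,"rx":0,"ry":0,"rz":-0.15,"grip":0.3},{"dx":-0.2,"dy":0.2,"dz":1,"rx":0,"ry":0,"rz":-0.3,"grip":0.3},{"dx":-0.4,"dy":0.4,"dz":1,"rx":0,"ry":0,"rz":-0.45,"grip":0.3},{"dx":-0.6,"dy":0.6,"dz":1,"rx":0,"ry":0,"rz":-0.6,"grip":0.3},{"dx":-0.8,"dy":0.8,"dz":1,"rx":0,"ry":0,"rz":-0.75,"grip":0.3},{"dx":-1,"dy":1,"dz":1,"rx":0,"ry":0,"rz":-0.95,"grip":0.3},{"dx":-1,"dy":1,"dz":1,"rx":0,"ry":0,"rz":-0.95,"grip":0.3},{"dx":-1,"dy":1,"dz":1,"rx":0,"ry":0,"rz":-0.95,"grip":0.3}]'
python3 look.py top 360 130 480 230 b5.png; python3 look.py scene 150 250 310 370 b6.png
```

```text
time: 13.47
position: [0.4576, -0.0527, 0.1599]
ee_rot: [[0.748, 0.663, 0.0], [0.663, -0.748, 0.0], [0.0, 0.0, -1.0]]
force: [0.6, -0.3, -0.7]
finger_gap: 0.0645
scale 6.0 13.5167
scale 5.0 13.5667
```

View pics/b5.png

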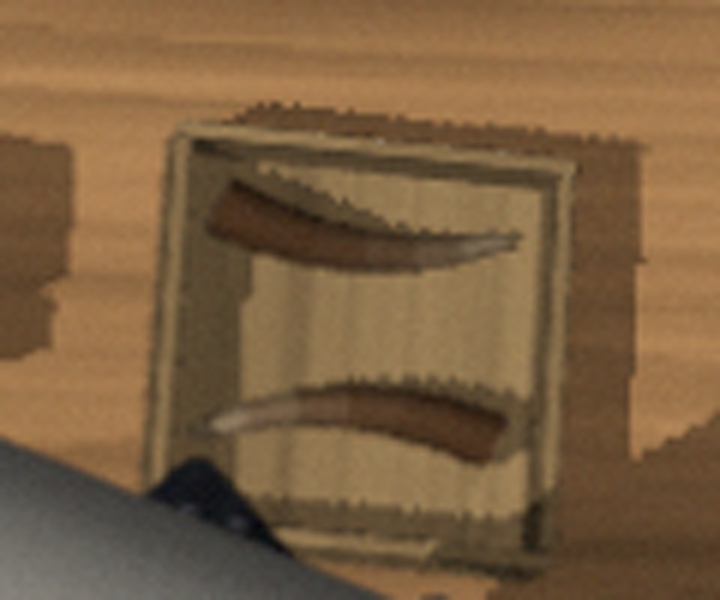

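View pics/b6.png

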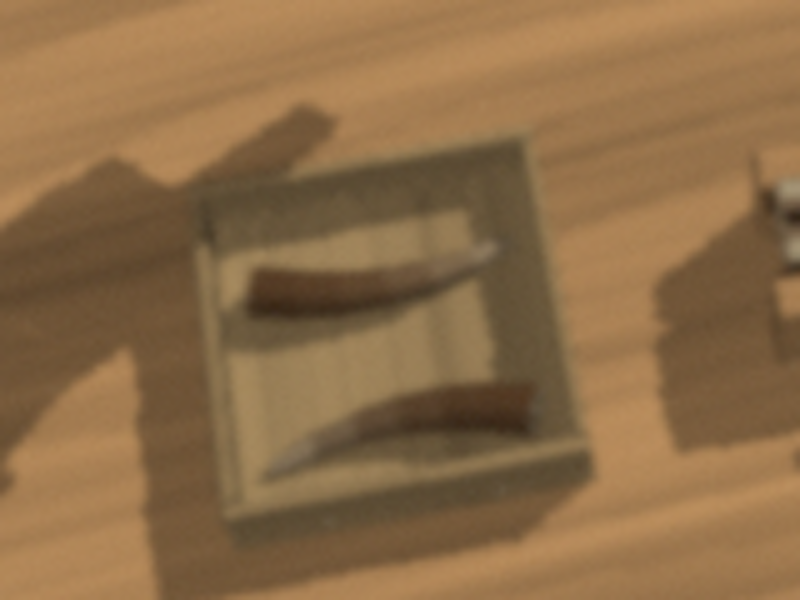

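The tine lies in its tray at (355,420) in the crop. Next is the roll.

```bash
python3 -m jog '[{"dx":-0.098,"dy":0.847,"dz":0,"rx":0,"ry":0,"rz":-0.958,"grip":0.3},{"dx":-0.098,"dy":0.847,"dz":0,"rx":0,"ry":0,"rz":-0.958,"grip":0.3},{"dx":-0.098,"dy":0.847,"dz":0,"rx":0,"ry":0,"rz":-0.958,"grip":0.3},{"dx":-0.098,"dy":0.847,"dz":0,"rx":0,"ry":0,"rz":-0.958,"grip":0.3},{"dx":-0.098,"dy":0.847,"dz":0,"rx":0,"ry":0,"rz":-0.958,"grip":0.3},{"dx":-0.098,"dy":0.847,"dz":0,"rx":0,"ry":0,"rz":-0.958,"grip":0.3},{"dx":-0.098,"dy":0.847,"dz":0,"rx":0,"ry":0,"rz":-0.958,"grip":0.3},{"dx":-0.098,"dy":0.847,"dz":-0.2,"rx":0,"ry":0,"rz":-0.958,"grip":0.3},{"dx":-0.098,"dy":0.847,"dz":-0.4,"rx":0,"ry":0,"rz":-0.958,"grip":0.3},{"dx":-0.098,"dy":0.847,"dz":-0.5,"rx":0,"ry":0,"rz":-0.958,"grip":0.3},{"dx":-0.098,"dy":0.847,"dz":-0.5,"rx":0,"ry":0,"rz":-0.958,"grip":0.3}]'
python3 look.py scene 270 110 430 230 c1.png
```

```text
time: 14.48
position: [0.4432, 0.0716, 0.0811]
ee_rot: [[1.0, -0.029, -0.006], [-0.029, -1.0, 0.001], [-0.006, -0.0, -1.0]]
force: [-1.2, 0.9, -0.6]
finger_gap: 0.0645
scale 5.0 14.5333
```

View pics/c1.png

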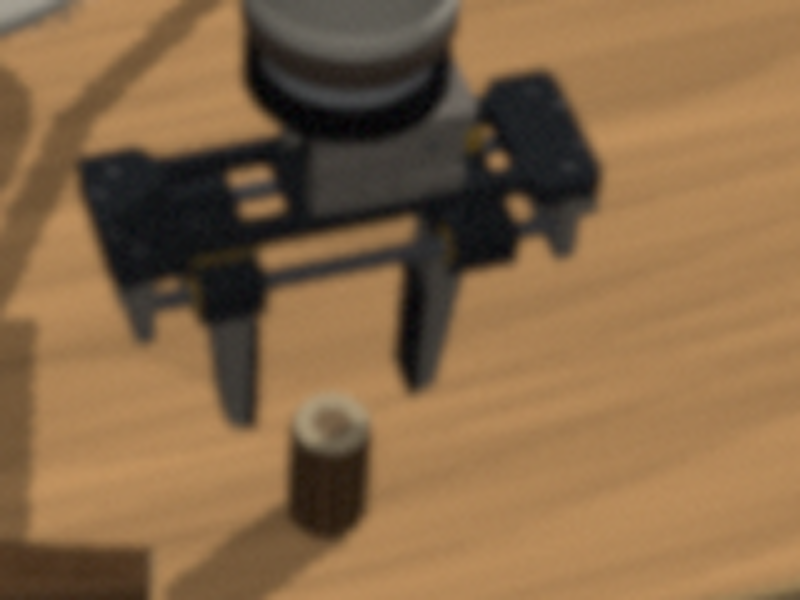

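```bash
python3 -m jog '[{"dx":0,"dy":0,"dz":-0.15,"rx":0,"ry":0,"rz":0,"grip":0.3},{"dx":0,"dy":0,"dz":-0.32,"rx":0,"ry":0,"rz":0,"grip":0.3},{"dx":0,"dy":0,"dz":-0.41,"rx":0,"ry":0,"rz":0,"grip":0.3},{"dx":0,"dy":0,"dz":-0.41,"rx":0,"ry":0,"rz":0,"grip":0.3},{"dx":0,"dy":0,"dz":-0.41,"rx":0,"ry":0,"rz":0,"grip":0.3},{"dx":0,"dy":0,"dz":-0.41,"rx":0,"ry":0,"rz":0,"grip":1},{"dx":0,"dy":0,"dz":-0.41,"rx":0,"ry":0,"rz":0,"grip":1},{"dx":0,"dy":0,"dz":-0.41,"rx":0,"ry":0,"rz":0,"grip":1},{"dx":0,"dy":0,"dz":-0.41,"rx":0,"ry":0,"rz":0,"grip":1},{"dx":0,"dy":0,"dz":-0.41,"rx":0,"ry":0,"rz":0,"grip":1},{"dx":0,"dy":0,"dz":-0.41,"rx":0,"ry":0,"rz":0,"grip":1},{"dx":0,"dy":0,"dz":-0.41,"rx":0,"ry":0,"rz":0,"grip":1},{"dx":0,"dy":0,"dz":-0.41,"rx":0,"ry":0,"rz":0,"grip":1}]' 20
```

```text
time: 15.62
position: [0.4453, 0.0723, 0.0233]
ee_rot: [[1.0, -0.029, 0.001], [-0.029, -1.0, 0.0], [0.001, -0.0, -1.0]]
force: [-0.8, 1.6, 6.4]
finger_gap: 0.0336
```

```bash
python3 -m jog '[{"dx":0,"dy":0,"dz":0.1,"rx":0,"ry":0,"rz":0,"grip":1},{"dx":0,"dy":0,"dz":0.3,"rx":0,"ry":0,"rz":0,"grip":1},{"dx":0.05,"dy":0.05,"dz":0.5,"rx":0,"ry":0,"rz":0,"grip":1},{"dx":0.2,"dy":0.2,"dz":0.55,"rx":0,"ry":0,"rz":0,"grip":1},{"dx":0.4,"dy":0.35,"dz":0.55,"rx":0,"ry":0,"rz":0,"grip":1},{"dx":0.6,"dy":0.5,"dz":0.55,"rx":0,"ry":0,"rz":0,"grip":1},{"dx":0.8,"dy":0.7,"dz":0.55,"rx":0,"ry":0,"rz":0,"grip":1},{"dx":0.93,"dy":0.82,"dz":0.55,"rx":0,"ry":0,"rz":0,"grip":1},{"dx":0.97,"dy":0.85,"dz":0.55,"rx":0,"ry":0,"rz":0,"grip":1},{"dx":0.97,"dy":0.85,"dz":0.55,"rx":0,"ry":0,"rz":0,"grip":1},{"dx":0.97,"dy":0.85,"dz":0.55,"rx":0,"ry":0,"rz":0,"grip":1},{"dx":0.97,"dy":0.85,"dz":0.45,"rx":0,"ry":0,"rz":0,"grip":1},{"dx":0.97,"dy":0.85,"dz":0.45,"rx":0,"ry":0,"rz":0,"grip":1}]'
python3 look.py scene 330 180 490 300 c2.png
```

```text
time: 16.7
position: [0.5874, 0.1983, 0.0875]
ee_rot: [[1.0, -0.03, -0.005], [-0.03, -1.0, -0.001], [-0.005, 0.001, -1.0]]
force: [-1.3, 0.9, -2.0]
finger_gap: 0.0335
scale 5.0 16.75
```

View pics/c2.png

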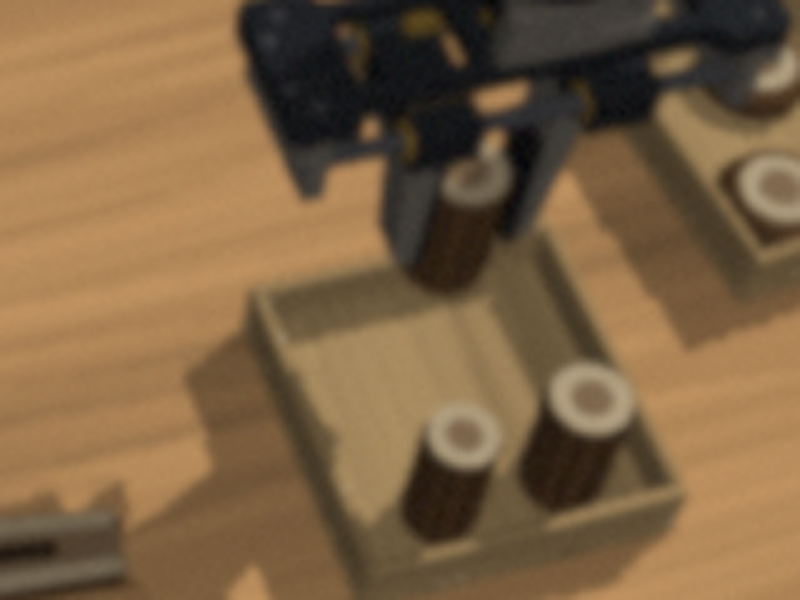

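```bash
python3 -m jog '[{"dx":0,"dy":0,"dz":-0.1,"rx":0,"ry":0,"rz":0,"grip":1},{"dx":0,"dy":0,"dz":-0.22,"rx":0,"ry":0,"rz":0,"grip":1},{"dx":0,"dy":0,"dz":-0.32,"rx":0,"ry":0,"rz":0,"grip":1},{"dx":0,"dy":0,"dz":-0.38,"rx":0,"ry":0,"rz":0,"grip":1},{"dx":0,"dy":0,"dz":-0.4,"rx":0,"ry":0,"rz":0,"grip":1},{"dx":0,"dy":0,"dz":-0.4,"rx":0,"ry":0,"rz":0,"grip":1},{"dx":0,"dy":0,"dz":-0.4,"rx":0,"ry":0,"rz":0,"grip":1}]'
python3 look.py scene 350 190 470 280 c3.png
```

```text
time: 17.33
position: [0.5906, 0.1995, 0.031]
ee_rot: [[1.0, -0.029, 0.001], [-0.029, -1.0, 0.0], [0.001, -0.0, -1.0]]
force: [-0.5, 0.6, -1.4]
finger_gap: 0.0337
scale 6.666666666666667 17.3833
```

View pics/c3.png

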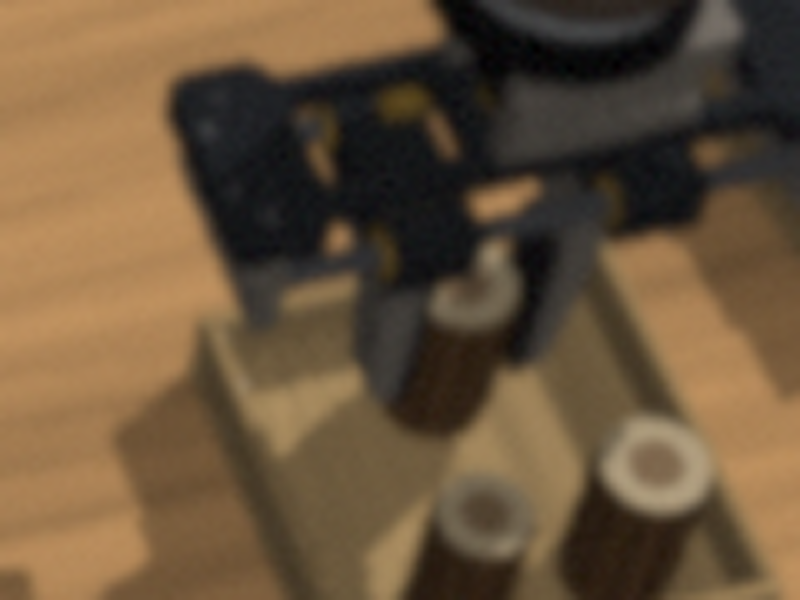

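```bash
python3 -m jog '[{"dx":0,"dy":0,"dz":-0.008,"rx":0,"ry":0,"rz":0,"grip":1},{"dx":0,"dy":0,"dz":-0.012,"rx":0,"ry":0,"rz":0,"grip":1},{"dx":0,"dy":0,"dz":-0.012,"rx":0,"ry":0,"rz":0,"grip":1},{"dx":0,"dy":0,"dz":-0.012,"rx":0,"ry":0,"rz":0,"grip":1}]'
```

```text
time: 17.72
position: [0.5908, 0.1998, 0.0293]
ee_rot: [[1.0, -0.028, 0.001], [-0.028, -1.0, 0.0], [0.001, -0.0, -1.0]]
force: [-1.2, -1.2, 5.9]
finger_gap: 0.0337
```

```bash
python3 -m jog '[{"dx":0,"dy":0,"dz":0,"rx":0,"ry":0,"rz":0,"grip":0.6},{"dx":0,"dy":0,"dz":0,"rx":0,"ry":0,"rz":0,"grip":0.4},{"dx":0,"dy":0,"dz":0,"rx":0,"ry":0,"rz":0,"grip":0.4},{"dx":0,"dy":0,"dz":0,"rx":0,"ry":0,"rz":0,"grip":0.4},{"dx":0,"dy":0,"dz":0.1,"rx":0,"ry":0,"rz":0,"grip":0.4},{"dx":0,"dy":0,"dz":0.3,"rx":0,"ry":0,"rz":0,"grip":0.4},{"dx":0,"dy":0,"dz":0.55,"rx":0,"ry":0,"rz":0,"grip":0.4},{"dx":0,"dy":0,"dz":0.8,"rx":0,"ry":0,"rz":0,"grip":0.4},{"dx":-0.1,"dy":-0.2,"dz":0.9,"rx":0,"ry":0,"rz":0.1,"grip":0.4},{"dx":-0.3,"dy":-0.45,"dz":0.9,"rx":0,"ry":0,"rz":0.25,"grip":0.4},{"dx":-0.5,"dy":-0.7,"dz":0.9,"rx":0,"ry":0,"rz":0.4,"grip":0.4},{"dx":-0.7,"dy":-0.9,"dz":0.9,"rx":0,"ry":0,"rz":0.55,"grip":0.4},{"dx":-0.8,"dy":-1,"dz":0.9,"rx":0,"ry":0,"rz":0.7,"grip":0.4},{"dx":-0.8,"dy":-1,"dz":0.9,"rx":0,"ry":0,"rz":0.84,"grip":0.4},{"dx":-0.8,"dy":-1,"dz":0.9,"rx":0,"ry":0,"rz":0.84,"grip":0.4}]'
python3 -m jog '[{"dx":-0.15,"dy":-0.2,"dz":0,"rx":0,"ry":0,"rz":0.15,"grip":0.4},{"dx":-0.15,"dy":-0.4,"dz":0,"rx":0,"ry":0,"rz":0.3,"grip":0.4},{"dx":-0.15,"dy":-0.6,"dz":0,"rx":0,"ry":0,"rz":0.45,"grip":0.4},{"dx":-0.153,"dy":-0.703,"dz":0,"rx":0,"ry":0,"rz":0.6,"grip":0.4},{"dx":-0.153,"dy":-0.703,"dz":0,"rx":0,"ry":0,"rz":0.75,"grip":0.4},{"dx":-0.153,"dy":-0.703,"dz":0,"rx":0,"ry":0,"rz":0.829,"grip":0.4},{"dx":-0.153,"dy":-0.703,"dz":-0.2,"rx":0,"ry":0,"rz":0.829,"grip":0.4},{"dx":-0.153,"dy":-0.703,"dz":-0.4,"rx":0,"ry":0,"rz":0.829,"grip":0.4},{"dx":-0.153,"dy":-0.703,"dz":-0.6,"rx":0,"ry":0,"rz":0.829,"grip":0.4},{"dx":-0.153,"dy":-0.703,"dz":-0.7,"rx":0,"ry":0,"rz":0.829,"grip":0.4},{"dx":-0.153,"dy":-0.703,"dz":-0.7,"rx":0,"ry":0,"rz":0.829,"grip":0.4},{"dx":-0.153,"dy":-0.703,"dz":-0.7,"rx":0,"ry":0,"rz":0.829,"grip":0.4}]'
python3 look.py top 280 210 400 300 d1.png; python3 look.py scene 210 170 530 310 d2.png
```

```text
time: 18.97
position: [0.4691, 0.0488, 0.163]
ee_rot: [[0.807, 0.59, -0.0], [0.59, -0.807, 0.0], [-0.0, -0.0, -1.0]]
force: [0.4, -0.1, 0.1]
finger_gap: 0.0551
time: 19.97
position: [0.4474, -0.0553, 0.058]
ee_rot: [[0.286, 0.958, -0.001], [0.958, -0.286, 0.001], [0.0, -0.001, -1.0]]
force: [-0.6, -0.6, 0.7]
finger_gap: 0.0553
scale 6.666666666666667 20.0167
scale 2.5 20.0667
```

View pics/d1.png

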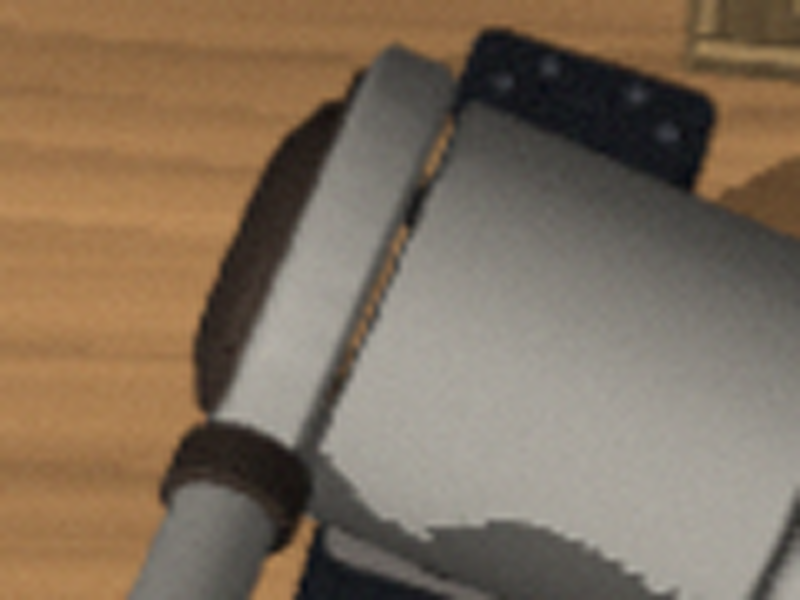

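View pics/d2.png

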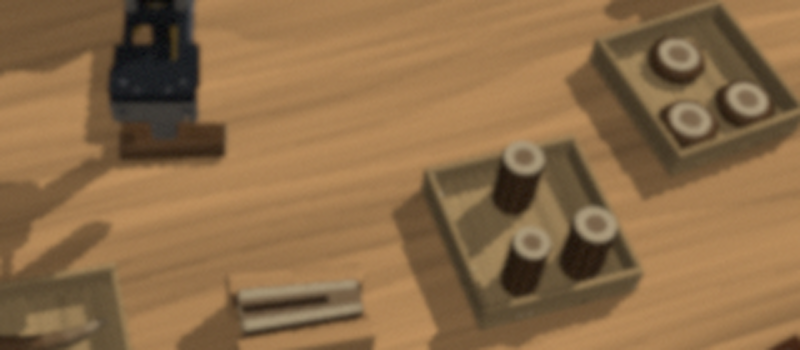

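The roll is standing in its tray at (518,178) and the burr is lying flat in its own. The finger is centred on the half, so I'll lower and grasp it.

```bash
python3 -m jog '[{"dx":0,"dy":0,"dz":-0.15,"rx":0,"ry":0,"rz":0,"grip":0.4},{"dx":0,"dy":0,"dz":-0.3,"rx":0,"ry":0,"rz":0,"grip":0.4},{"dx":0,"dy":0,"dz":-0.363,"rx":0,"ry":0,"rz":0,"grip":0.4},{"dx":0,"dy":0,"dz":-0.363,"rx":0,"ry":0,"rz":0,"grip":0.4},{"dx":0,"dy":0,"dz":-0.363,"rx":0,"ry":0,"rz":0,"grip":0.4},{"dx":0,"dy":0,"dz":-0.363,"rx":0,"ry":0,"rz":0,"grip":1},{"dx":0,"dy":0,"dz":-0.363,"rx":0,"ry":0,"rz":0,"grip":1},{"dx":0,"dy":0,"dz":-0.363,"rx":0,"ry":0,"rz":0,"grip":1},{"dx":0,"dy":0,"dz":-0.363,"rx":0,"ry":0,"rz":0,"grip":1},{"dx":0,"dy":0,"dz":-0.363,"rx":0,"ry":0,"rz":0,"grip":1},{"dx":0,"dy":0,"dz":-0.363,"rx":0,"ry":0,"rz":0,"grip":1},{"dx":0,"dy":0,"dz":-0.363,"rx":0,"ry":0,"rz":0,"grip":1}]' 25
```

```text
time: 21.07
position: [0.4479, -0.056, 0.0047]
ee_rot: [[0.285, 0.959, 0.001], [0.959, -0.285, -0.0], [-0.0, 0.001, -1.0]]
force: [-1.3, 0.9, 5.6]
finger_gap: 0.0319
```

Gap 31.9 mm against 32.3 mm expected. While holding the half, I'll refine the clamp pose from enlarged views.

```bash
cat > cl.py <<'E'
from m import *
F=np.array([(-.045,.018,.05),(-.045,-.018,.05),(.045,-.014,.05),(.045,.014,.05)])
def draw(p,tag,views=("scene","top")):
    for n,(a,b,e,d) in(("scene",(295,270,365,322)),("top",(290,140,360,192))):
        c=D[n]; im=cv2.resize(c["img"][b:d,a:e],None,fx=11,fy=11,interpolation=cv2.INTER_CUBIC)
        if p is not None:
            h=(proj(c,pose(p,F))-[a,b]+.5)*11-.5
            cv2.polylines(im,[np.round(h).astype(np.int32)],True,(0,255,0))
        cv2.imwrite(f"pics/{tag}_{n}.png",im)
if __name__=="__main__":
    draw((.6526,-.0063,np.radians(81.2),0),"cl1")
E
python3 cl.py >/dev/null
```

```text
(no output)
```

View pics/cl1_top.png

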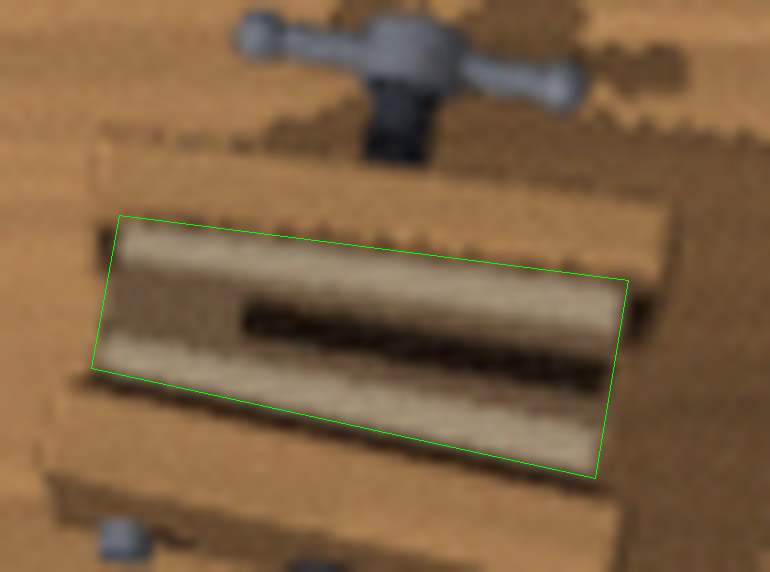

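View pics/cl1_scene.png

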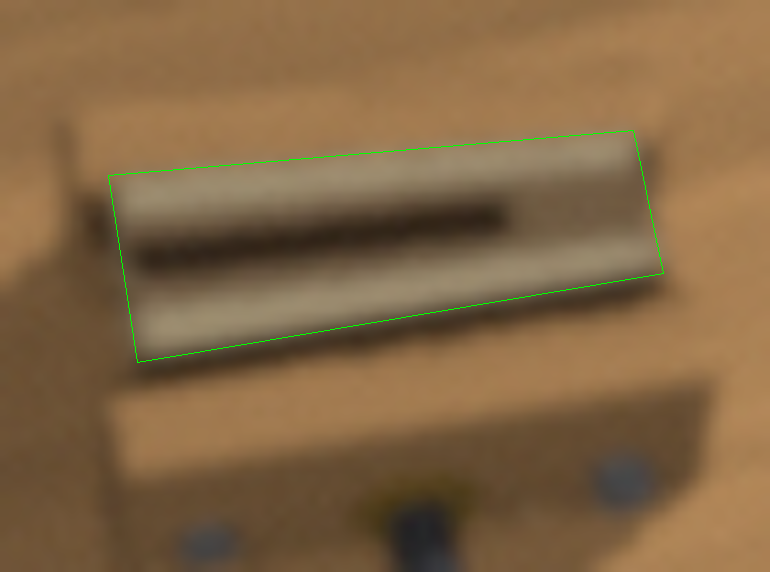

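The model outline sits on the held half's face in both views to about 1 mm, so the clamp centre is (0.6526, -0.0063) with yaw 81.2°. I'll lift the half and carry it above the clamp.

```bash
python3 -m jog '[{"dx":0,"dy":0,"dz":0.1,"rx":0,"ry":0,"rz":0,"grip":1},{"dx":0,"dy":0,"dz":0.25,"rx":0,"ry":0,"rz":0,"grip":1},{"dx":0,"dy":0,"dz":0.45,"rx":0,"ry":0,"rz":0.05,"grip":1},{"dx":0.1,"dy":0,"dz":0.6,"rx":0,"ry":0,"rz":0.1,"grip":1},{"dx":0.3,"dy":0.05,"dz":0.65,"rx":0,"ry":0,"rz":0.173,"grip":1},{"dx":0.5,"dy":0.15,"dz":0.65,"rx":0,"ry":0,"rz":0.173,"grip":1},{"dx":0.7,"dy":0.25,"dz":0.65,"rx":0,"ry":0,"rz":0.173,"grip":1},{"dx":0.85,"dy":0.31,"dz":0.65,"rx":0,"ry":0,"rz":0.173,"grip":1},{"dx":0.85,"dy":0.31,"dz":0.65,"rx":0,"ry":0,"rz":0.173,"grip":1}]'
python3 -m jog '[{"dx":0.15,"dy":0,"dz":0,"rx":0,"ry":0,"rz":0,"grip":1},{"dx":0.35,"dy":0,"dz":0,"rx":0,"ry":0,"rz":0,"grip":1},{"dx":0.48,"dy":0,"dz":0,"rx":0,"ry":0,"rz":0,"grip":1},{"dx":0.511,"dy":0,"dz":0,"rx":0,"ry":0,"rz":0,"grip":1},{"dx":0.511,"dy":0,"dz":-0.08,"rx":0,"ry":0,"rz":0,"grip":1},{"dx":0.511,"dy":0,"dz":-0.16,"rx":0,"ry":0,"rz":0,"grip":1},{"dx":0.511,"dy":0,"dz":-0.16,"rx":0,"ry":0,"rz":0,"grip":1},{"dx":0.511,"dy":0,"dz":-0.16,"rx":0,"ry":0,"rz":0,"grip":1},{"dx":0.511,"dy":0,"dz":-0.16,"rx":0,"ry":0,"rz":0,"grip":1}]'
python3 look.py top 280 130 380 205 e1.png; python3 look.py scene 280 240 380 315 e2.png; python3 -c "
from rig import ctrl
s=ctrl.get_state();print(s['position'],s['ee_rot'][:,1])"
```

```text
time: 21.82
position: [0.5779, -0.0078, 0.1014]
ee_rot: [[0.15, 0.989, 0.003], [0.989, -0.15, 0.0], [0.001, 0.003, -1.0]]
force: [-0.6, 0.5, -1.4]
finger_gap: 0.0316
time: 22.57
position: [0.6503, -0.0092, 0.0769]
ee_rot: [[0.152, 0.988, -0.001], [0.988, -0.152, 0.0], [0.0, -0.001, -1.0]]
force: [0.1, 0.5, -0.2]
finger_gap: 0.0322
scale 8.0 22.6167
scale 8.0 22.6667
[ 0.6513164  -0.00930138  0.0779171 ] [ 9.88354057e-01 -1.52170261e-01  6.84573825e-04]
```

View pics/e1.png

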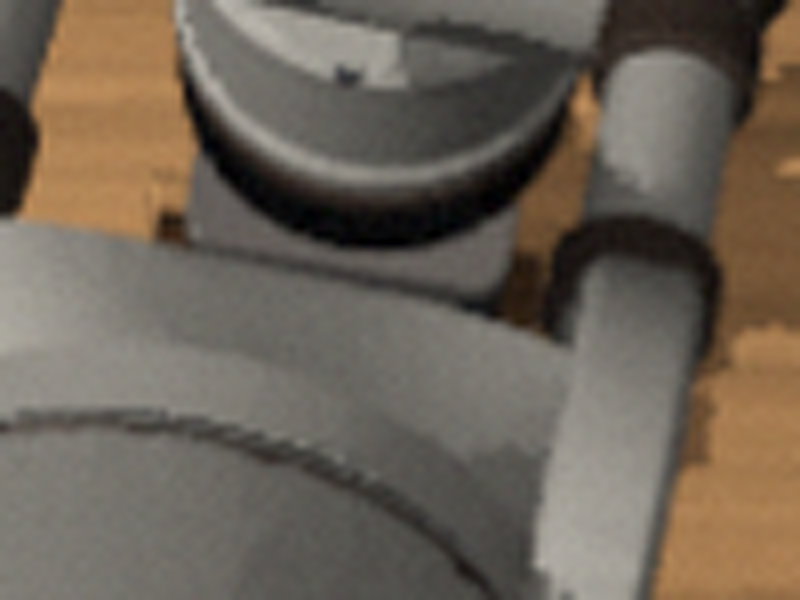

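View pics/e2.png

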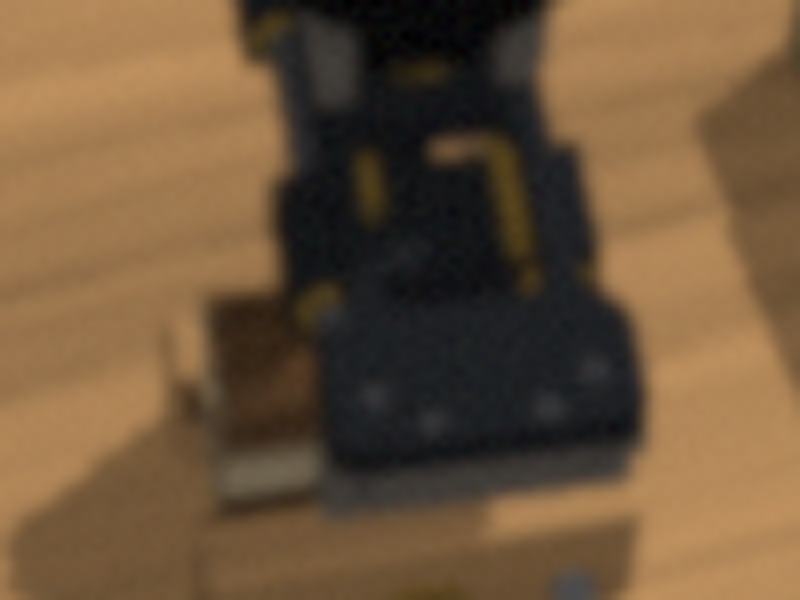

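```bash
python3 - <<'E' >/dev/null
from cl import *
im=cv2.imread("pics/e2.png"); c=S; a,b=280,240
th=np.radians(81.25); TCP=np.array([.6513,-.0093])
mid=TCP+.0032*np.array([np.cos(th),np.sin(th)])
def L(X,col): 
    h=(proj(c,X)-[a,b]+.5)*8-.5; cv2.polylines(im,[np.round(h).astype(np.int32)],True,col)
H=F.copy()
for z,col in((.0,(0,255,0)),(.009,(0,255,255))):
    H[:,2]=z; L(pose((mid[0],mid[1],th,.0732),H),col)
L(pose((.6526,-.0063,np.radians(81.2),0),F),(0,0,255))
cv2.imwrite("pics/e3.png",im)
E
```

```text
(no output)
```

View pics/e3.png

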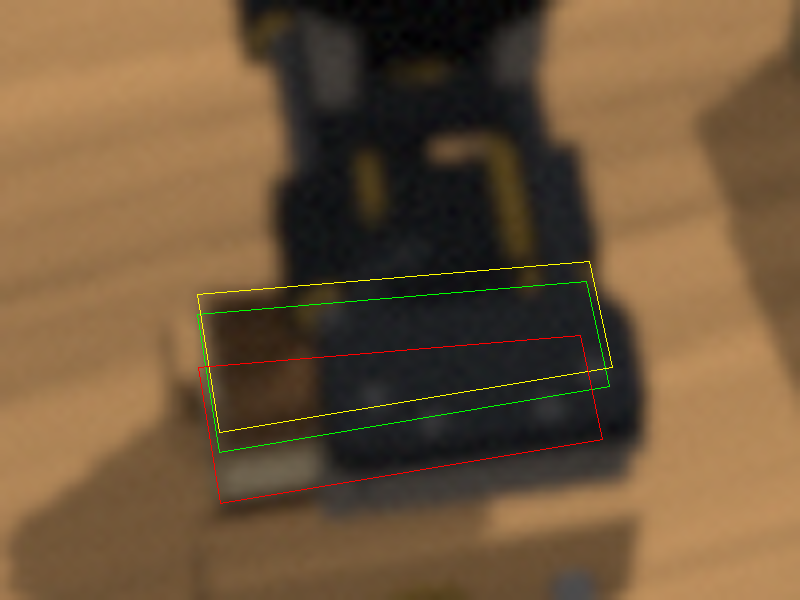

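The predicted outlines match the visible wide end of the half (left edge about x=212, front edge about y=447) and the clamped face to about 1 mm. Lowering.

```bash
python3 -m jog '[{"dx":0.004,"dy":-0.001,"dz":-0.05,"rx":0,"ry":0,"rz":0,"grip":1},{"dx":0.004,"dy":-0.001,"dz":-0.1,"rx":0,"ry":0,"rz":0,"grip":1},{"dx":0.004,"dy":-0.001,"dz":-0.13,"rx":0,"ry":0,"rz":0,"grip":1},{"dx":0.004,"dy":-0.001,"dz":-0.145,"rx":0,"ry":0,"rz":0,"grip":1},{"dx":0.004,"dy":-0.001,"dz":-0.145,"rx":0,"ry":0,"rz":0,"grip":1},{"dx":0.004,"dy":-0.001,"dz":-0.145,"rx":0,"ry":0,"rz":0,"grip":1},{"dx":0.004,"dy":-0.001,"dz":-0.145,"rx":0,"ry":0,"rz":0,"grip":1}]'
```

```text
time: 23.25
position: [0.652, -0.0094, 0.0554]
ee_rot: [[0.152, 0.988, -0.0], [0.988, -0.152, 0.0], [-0.0, -0.0, -1.0]]
force: [-0.4, -0.3, -0.6]
finger_gap: 0.032
```

```bash
python3 -m jog '[{"dx":0,"dy":0,"dz":-0.005,"rx":0,"ry":0,"rz":0,"grip":1},{"dx":0,"dy":0,"dz":-0.008,"rx":0,"ry":0,"rz":0,"grip":1},{"dx":0,"dy":0,"dz":-0.008,"rx":0,"ry":0,"rz":0,"grip":1}]'
python3 look.py scene 280 240 380 315 e4.png
```

```text
time: 23.5
position: [0.6521, -0.0094, 0.0548]
ee_rot: [[0.152, 0.988, 0.0], [0.988, -0.152, -0.0], [-0.0, 0.0, -1.0]]
force: [-2.0, 0.4, 2.2]
finger_gap: 0.0321
scale 8.0 23.55
```

View pics/e4.png

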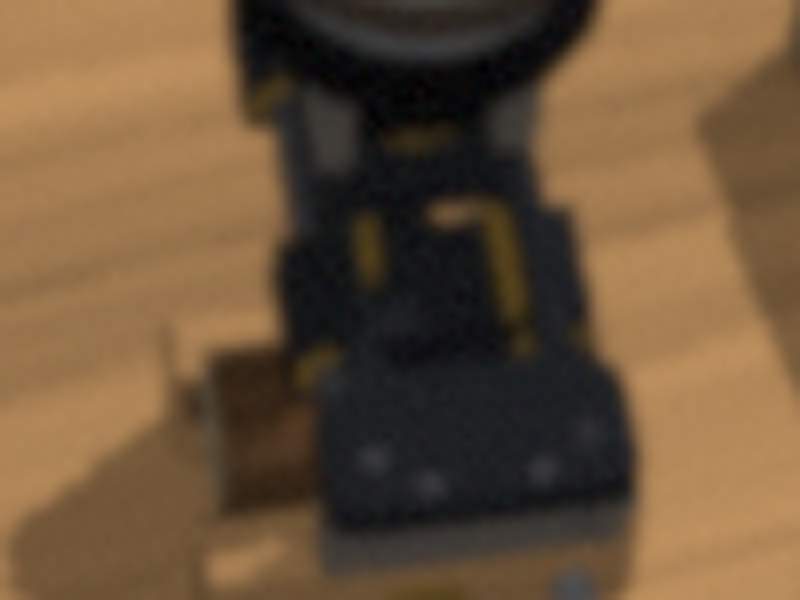

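The half covers the clamped face with no pale strip showing, and contact is beginning. I'll release, lift and look.

```bash
python3 -m jog '[{"dx":0,"dy":0,"dz":-0.003,"rx":0,"ry":0,"rz":0,"grip":1},{"dx":0,"dy":0,"dz":-0.003,"rx":0,"ry":0,"rz":0,"grip":0.6},{"dx":0,"dy":0,"dz":-0.003,"rx":0,"ry":0,"rz":0,"grip":0.5},{"dx":0,"dy":0,"dz":-0.003,"rx":0,"ry":0,"rz":0,"grip":0.4},{"dx":0,"dy":0,"dz":-0.003,"rx":0,"ry":0,"rz":0,"grip":0.4},{"dx":0,"dy":0,"dz":0.05,"rx":0,"ry":0,"rz":0,"grip":0.4},{"dx":0,"dy":0,"dz":0.15,"rx":0,"ry":0,"rz":0,"grip":0.4},{"dx":0,"dy":0,"dz":0.35,"rx":0,"ry":0,"rz":0,"grip":0.4},{"dx":0,"dy":0,"dz":0.6,"rx":0,"ry":0,"rz":0,"grip":0.4},{"dx":-0.15,"dy":0,"dz":0.85,"rx":0,"ry":0,"rz":0,"grip":0.4},{"dx":-0.4,"dy":-0.1,"dz":1,"rx":0,"ry":0,"rz":0,"grip":0.4},{"dx":-0.7,"dy":-0.3,"dz":1,"rx":0,"ry":0,"rz":0,"grip":0.4},{"dx":-0.95,"dy":-0.5,"dz":1,"rx":0,"ry":0,"rz":0,"grip":0.4},{"dx":-1,"dy":-0.7,"dz":1,"rx":0,"ry":0,"rz":0,"grip":0.4},{"dx":-1,"dy":-1,"dz":1,"rx":0,"ry":0,"rz":0,"grip":0.4},{"dx":-1,"dy":-1,"dz":1,"rx":0,"ry":0,"rz":0,"grip":0.4}]'
python3 look.py top 280 130 380 205 f1.png; python3 look.py scene 280 250 380 325 f2.png
```

```text
time: 24.88
position: [0.5007, -0.1636, 0.2055]
ee_rot: [[0.156, 0.988, 0.001], [0.988, -0.156, -0.003], [-0.003, 0.002, -1.0]]
force: [0.2, 0.3, 0.6]
finger_gap: 0.0552
scale 8.0 24.9333
scale 8.0 24.9833
```

View pics/f1.png

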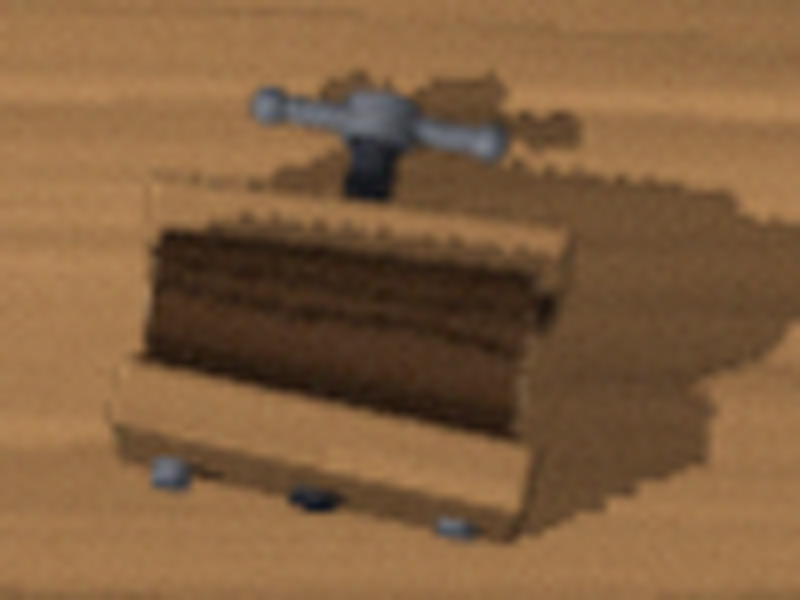

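View pics/f2.png

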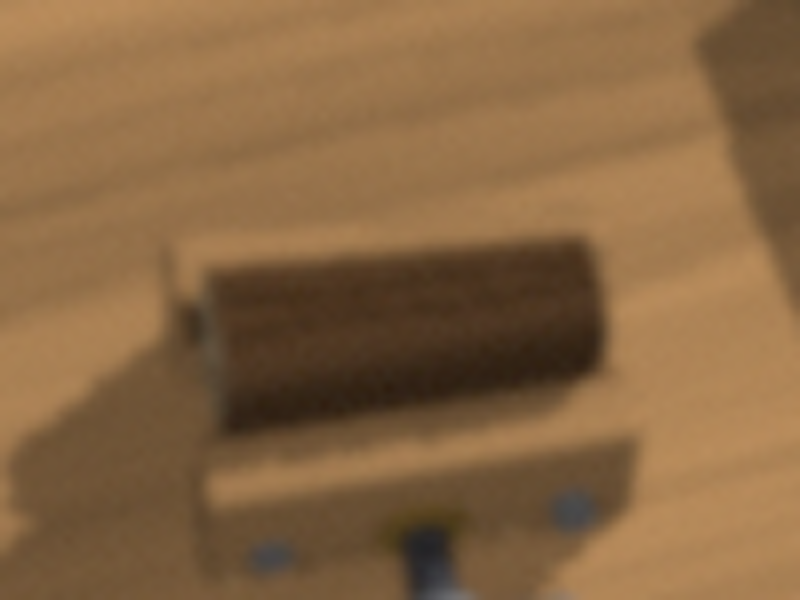

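The half rests on the long clamp with no pale face showing. I'll measure its pose by silhouette fit against the clamp.

```bash
cat > chk.py <<'E'
from m import *
import m
for n in("scene","top"):
    D[n]=cams.camera(n); r=cams.regions_of(n,"half")
    r=[x for x in r if 290<(x["rect"][0]+x["rect"][2])/2<365 and x["rect"][1]<330]
    print(n,[(round(x["p"],2),[int(a) for a in x["rect"]],x["mask"].sum()) for x in r]); D[n+"m"]["half"]=r
H=half(); H[:,0]-=.025; H[:,2]+=.05
for vs in(("scene","top"),("top",),("scene",)):
    p,e=fit("half",H,(.6526,-.0063,np.radians(81)),vs,z=len(vs)==2); print(vs,p.round(4),round(e,4))
p=(.6526,-.0063,np.radians(81.2),0)
out=[]
for n,(a,b) in(("scene",(290,262)),("top",(290,140))):
    im=cv2.resize(D[n]["img"][b:b+58,a:a+77],None,fx=5,fy=5,interpolation=cv2.INTER_CUBIC)
    im2=im.copy()
    h=(cv2.convexHull(proj(D[n],pose(p,H)).astype(np.float32))[:,0]-[a,b]+.5)*5-.5
    cv2.polylines(im2,[np.round(h).astype(np.int32)],True,(0,255,0))
    out.append(np.hstack([im,im2]))
cv2.imwrite("pics/chk.png",np.vstack(out)); print(ctrl.get_state()["time"])
E
python3 chk.py | tail -6
```

```text
[ 0.6292 -0.048   0.0469] [0.0019 0.0019]
[0.6462 0.0405 0.0467] [0.0025 0.0025]
len 0.0890826562027383 0.09004050861943588 w nar 0.027190340655955512 wide 0.03353836228227038
clamp_long centre [ 0.6526 -0.0063  0.0461] yaw 81.18852525680548
scene [(0.58, [305, 279, 357, 302], np.int64(867))]
top []Traceback (most recent call last):
  File "chk.py", line 9, in <module>
    p,e=fit("half",H,(.6526,-.0063,np.radians(81)),vs,z=len(vs)==2); print(vs,p.round(4),round(e,4))
        ~~~^^^^^^^^^^^^^^^^^^^^^^^^^^^^^^^^^^^^^^^^^^^^^^^^^^^^^^^^
  File "m.py", line 34, in fit
    ms={v:cv2.GaussianBlur(D[v+"m"][name][0]["mask"].astype(np.float32),(0,0),1) for v in views}
                           ~~~~~~~~~~~~~~^^^
IndexError: list index out of range
```

```bash
python3 - <<'E'
s=open("chk.py").read()
s=s.replace('for vs in','''for n in("top",):
    if not D[n+"m"]["half"]:
        g=D[n]["img"].max(2); bm=np.zeros_like(g); bm[155:190,292:352]=(g[155:190,292:352]<85)
        bm=cv2.morphologyEx(bm,cv2.MORPH_OPEN,np.ones((5,5),np.uint8))
        k,l,st,_=cv2.connectedComponentsWithStats(bm); i=1+st[1:,4].argmax(); print(st[i])
        D[n+"m"]["half"]=[dict(mask=l==i)]
for vs in''',1)
open("chk.py","w").write(s)
E
python3 chk.py | tail -7
```

```text
clamp_long centre [ 0.6526 -0.0063  0.0461] yaw 81.18852525680548
scene [(0.65, [304, 278, 357, 302], np.int64(900))]
top [(0.6, [297, 156, 344, 179], np.int64(852)), (0.27, [295, 142, 348, 199], np.int64(1287))]
('scene', 'top') [ 6.53000e-01 -6.60000e-03  8.07282e+01  1.80000e-03] 0.0108
('top',) [ 6.53400e-01 -6.80000e-03  8.12726e+01  2.30000e-03] 0.0058
('scene',) [ 6.52100e-01 -6.00000e-03  8.08428e+01  3.00000e-03] 0.0046
25.3833
```

View pics/chk.png

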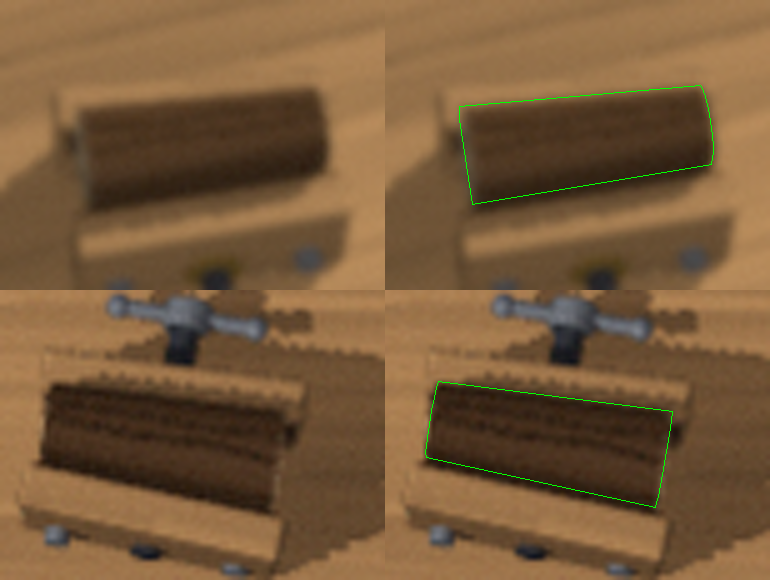

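The half sits within about 0.5 mm and 0.5° of the clamped half. One last look at the whole scene before handing in.

```bash
python3 look.py scene 0 0 640 480 z1.png; python3 look.py top 60 130 480 340 z2.png
```

```text
scale 1.25 25.4333
scale 1.9047619047619047 25.4833
```

View pics/z1.png

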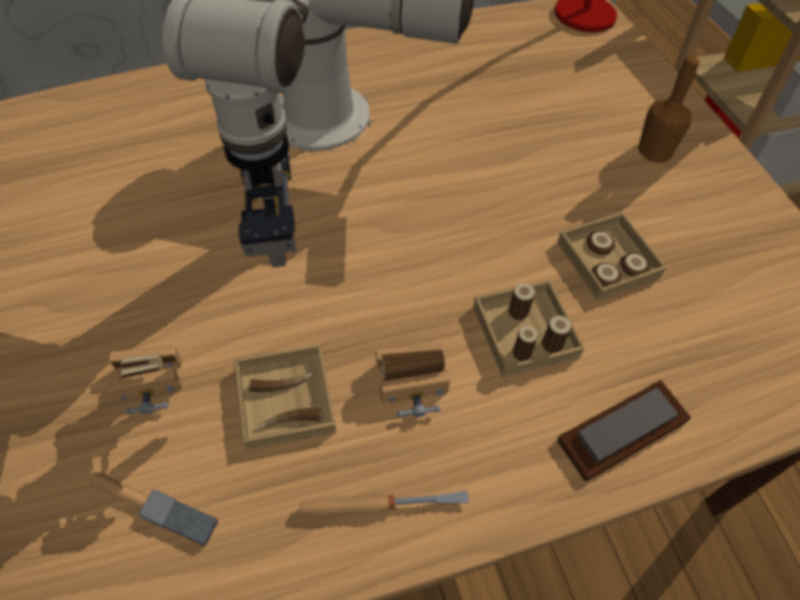

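View pics/z2.png

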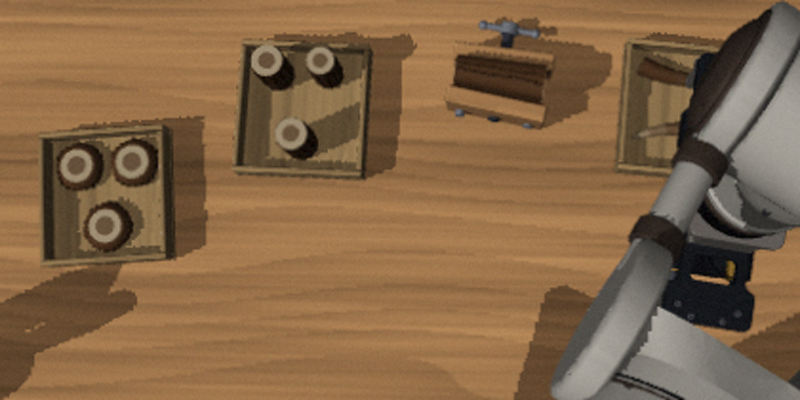

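The burr at (600,242) is flat, the roll at (521,300) is upright, the tine at (280,382) is lying in its tray, and the half at (412,363) is on the long clamp. The gripper touches nothing.

```bash
python3 -c "
from rig import ctrl
print(ctrl.close_job())"
```

```text
the job is handed in; nothing more can be done
None
```

The sort is finished and handed in at about 25.5 s. I placed the burr, tine, roll and half in the order asked.

- **Trays:** the last pictures show the burr flat in the burr tray, the tine lying in the tine tray and the roll standing in the roll tray. The pieces already in the trays were not disturbed. Force readings while lowering and gripping stayed below about 7 N.
- **Handle half:** it lies sawn face down on the long clamp, wide end over wide end. Fits to its outline put it about 0.5 mm and 0.5° from the clamped half (up to 0.9 mm in the top view alone).
- **Disagreements:**
    - Networks: the burr network once reported the tine, and one top-view search missed the placed half and found it on a repeat.
    - Heights: my first points on the clamped face came out about 4 mm low, at 46 mm against 50 mm. I used 50 mm, and contact when setting the half down confirmed it. The last fit put the half 1.8 mm above that, which is within calibration error.
- **Arm position:** the gripper was open and clear of everything at hand-in. In the last top view the arm covered part of the tine tray, so the tine was checked there from the scene camera and from an earlier clear top view.

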